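# Hang the utensil arm on the slotted bakery upright

### The arm

A 6-joint arm with a two-finger parallel gripper is mounted at the origin on the work surface. World frame = base frame: x ahead of the robot, y to its left, z up, the work surface at z = 0. Lengths are in m, angles in rad, forces in N, time in s.
With the tool pointing down it reaches from about 0.375 to 0.9 m from the base axis. Payload 3.1 kg.
Tool frame: the origin (TCP) lies on the centre line of the jaws, within the pads' length; the fingertips stand 19 mm ahead of it and the grasp point (between the pads) is the TCP; x points along the fingers, y is the direction in which the jaws open and shut, and the axes are right-handed (so a half turn about x gives the same grasp; the last joint's range is limited). The gripper opens to 85 mm and grips with 20 to 120 N. Pads are 22 mm wide; open, the fingers measure 114 mm over their backs; the gripper's body (76 mm by 85 mm) begins 54 mm behind the grasp point. The pads swing forward as they close: fully open they stand 13 mm farther back than shut.
Start: joints at [1.073, 0.527, 1.433, -0, 1.181, -0.178], TCP at [0.196, 0.593, 0.25] pointing down, gripper open.
Joint ranges: [-3.08, 3.08], [-0.75, 2.2], [0.22, 2.44], [-1.43, 4.57], [0, 2.65], [-2.85, 2.85]. Speed limits (rad/s): [2.79, 2.79, 3.14, 3.14, 3.14, 3.14].

### API

Orientations are given as a unit quaternion [x, y, z, w].
In Python, from plant import observe, read_camera, sign_off gives the robot as it stands. The module is installed in compiled form; this text tells all that it offers.
- The arm moves only by the shell command python3 -m pendant 'ROWS' [OPENING] [FORCE]. ROWS is JSON, a list of rows, each an object of numbers: "tx", "ty", "tz": the shift along the tool's x, y, z in mm; "rx", "ry", "rz": the turn, a rotation vector about the tool's x, y, z in rad. A call has 1 to 12 rows; each row shifts and turns the pose as measured when the row begins, along the tool's axes as they then stand; what a row does not reach is not made up. A row lasts 1/12 s, in which the tool goes at most 41.7 mm and 7.16 degrees, less where a joint would pass 70% of its speed; a pose out of reach is approached as far as the arm can. A call with a gripper value outside its range is refused whole. OPENING is the opening in per cent of the stroke, from 0 (shut) to 100 (fully open), set as the call begins (- or left out, the last holds). The fingers move at their own pace and stop on an object; FORCE is the grip in N (left out, the last holds). Time passes only in rows, so rows that do not move let the fingers close. It gives the time, the measured TCP pose, the force and the opening at its end, in the units of the state.
- observe(): the state, without advancing time (a new reading comes with each control period).
- read_camera(name): name is "side" or "top"; returns a dict with "pixels" (480x640x3 uint8, red, green, blue), "intrinsics" (3x3 intrinsics, pixels), "k1" (the pictures are not rectified: a ray, as slopes to the right and down, at radius r is drawn at 1 + k1 r^2 times it, then the intrinsics apply), "eye" and "rotation" of the camera in the world. Camera axes: x right, y up, looking along -z (the intrinsics and any distortion apply to the point x, -y, -z); pixel columns grow to the right and rows downward; lengths in m; the calibration is good to about 2 mm. A picture is of the moment at which its call begins. There is no depth.
- sign_off(): hands the job in, once; it reports no verdict.
The state is a dict: "time_s": time; "qpos": joint angles; "joint_velocities": joint speeds; "tau": joint torques, N m; "tool_pos": TCP position; "ee_rot": TCP orientation; "contact_force": force on the tool from outside, world axes, zero at the start; "moment": the same for the moment, N m; "gripper_width": finger opening in m.
Only numpy, scipy, OpenCV 4.12 (cv2) and the standard library are available. Lean on these libraries where they do the work, as an engineer would, in place of code of your own. Each camera call takes 0.05 s, during which the arm holds its last target. There are 200 camera calls.

### The job

Take the blue utensil bracket from the bench and hook both its claws into the two slots above the black spring pad on the grey slotted upright, then press it down until the yellow catch snaps out over its end plate. The strip's height is only roughly known, so feel gently for the slots and never force the bracket against the upright; let go of it when it is locked, and do not push the other things about.

Things in the scene. Friction and masses are not known exactly. Their poses are not given: they have to be found in the camera images.
- upright: Grey slotted steel strip, 50 wide, top 230 above the bench, on a fixed dark foot plate 170 x 140 x 12. Origin on the bench, in the plane of the slotted face; the face looks along -x, z is up. The strip is clamped at a height up to 12 mm above or below the nominal heights given here, unmeasured; slots, pad and catch shift with it, the origin and points on the upright do not.
- slots (a point): Point fixed to the upright: nominal lower edge of the upper of the two slots to use, on the face and centre line, 170 over the bench. Both slots are 12 wide and 22 high, on the centre line: z 170 to 192 and 132 to 154. Web 4 thick, hollow behind. The two slots below the ledge are not used.
- pad_top (a point): Point fixed to the upright: nominal top of the black spring pad (28 wide, 2 to 13 in front of the face), 126 over the bench, on a ledge that stands out 18 from the face. The pad goes down at most 9 mm, pushing up with 3 N at first and 1 N more per mm.
- catch (a joint): Yellow sprung catch: two tongues in one piece, each 11 wide, 15.5 either side of the centre line, z 209.5 to 218.5 nominal. 0 m = out, 8 in front of the face; grows as pushed back (flush at 0.008, stop 0.010); 1.4 N at first, 0.35 N more per mm. The end plate pushes it back as the claws go in; it snaps out over the plate's top edge once the bracket is right down.
- bracket: Blue steel utensil bracket, about 0.35 kg, standing on the bench. Origin: middle of the lower edge of its end plate's back face; x the way the claws point, z up; hung, its axes are parallel to the upright's. End plate 6 thick (x -6 to 0), 44 wide, 86 high. Front plate 60 wide, x -172 to -166, z 0 to 78. Side pegs at x -140, reaching 35 out.
- grip (a point): Point on the bracket's arm where to grip it: x -55, y 0, z 61 in the bracket's frame. The arm is 14 wide (y -7 to 7), z 48 to 74, and free on both sides from x -125 to -10. Press it down here with at most about 20 N: the arm levers on the claws, so their contact forces grow to several times the push.
- claws (a point): Tip of the bracket's upper claw: x 12, y 0, z 50. Two steel claws, 6 wide, on the centre line: shanks reach 12 out of the back face at z 12 to 20 and 50 to 58, a lip (x 6 to 12) hangs 10 below each. With the strip at nominal height they enter the slots with the bracket origin 130 to 134 over the bench; pressed down it meets the pad at 126, locks at 123, stops at 120.
- bowl: Bystander: steel mixing bowl, 150 across, 70 high (origin under its centre). Leave alone.
- mug: Bystander: blue mug, 80 across, 90 high (origin under its centre). Leave alone.
- cake_ring: Bystander: bare aluminium ring, 100 across, 45 high (origin under its centre). Leave alone.
- jar: Bystander: yellow jar with red cap, 64 across, 100 high (origin under its centre). Leave alone.
- nozzle_a: Bystander: steel piping nozzle, a cone 28 across, 42 high (origin under its centre). Leave alone.
- nozzle_b: Bystander: brass piping nozzle, a cone 28 across, 42 high (origin under its centre). Leave alone.
- spatula: Bystander: spatula with wooden handle, about 300 long, lying on the bench. Leave alone.
Things that resemble listed ones, but are neither listed nor needed, are in the scene too. Of the things that look like the bracket, the smaller one is meant.

How it is judged:
On the way:
1. the claws are through the slots, the end plate against the upright and the catch pushed back (x of bracket in the frame of upright between -0.006 and 0.003 m and y of bracket in the frame of upright between -0.005 and 0.005 m and angle between the x axis of bracket and the x axis of upright, either way round below 0.12 rad and angle between bracket's own z axis and vertical below 0.12 rad and value of joint catch above 0.004 m), for 0.1 s.
At the end, for the whole second after the job is handed in: The bracket hangs locked on the upright: end plate at the face (origin within 6 mm in front of and 3 mm behind it, 5 mm sideways), 105 to 138 mm above the bench, upright and square to it within 0.12 rad, catch out again (below 3 mm), bracket at rest (x of bracket in the frame of upright between -0.006 and 0.003 m and y of bracket in the frame of upright between -0.005 and 0.005 m and angle between the x axis of bracket and the x axis of upright, either way round below 0.12 rad and angle between bracket's own z axis and vertical below 0.12 rad and z of bracket in the frame of upright between 0.105 and 0.138 m and value of joint catch below 0.003 m and linear speed of bracket below 0.02 m/s); the robot touches nothing.
It fails at once if the bracket is forced against the upright with more than 130 N in all its contacts together (contact force between bracket and upright above 130 N).
It fails at once if a bystander (bowl, mug, ring, jar, nozzles, spatula) is pushed more than 30 mm (distance of any of bowl, mug, cake_ring, jar, nozzle_a, nozzle_b, spatula from where it was at the start of the episode above 0.03 m).
It also fails if it takes over 72 s, if anything falls off the work surface, if the arm or the gripper's body presses on something with over 40 N, if the wrist force passes 120 N, or if a joint passes its speed limit or range.

## Working session

There is one attempt and no reset: what is moved stays moved. The work goes in short steps, Python scripts to look and compute and a shell command to move; the robot and the scene stay as the last step left them, time stands still between calls to the robot, and variables do not carry over. Pictures are saved under pics/ and viewed, about 8 in all and at most 12, crops included, and the job is handed in when it is done.

```bash
mkdir -p pics; cat > h.py <<'E'
import numpy as np, cv2
from plant import observe, read_camera
def snap(n,f):
    c=read_camera(n); cv2.imwrite(f'pics/{f}.png',c['pixels'][:,:,::-1]); np.savez(f'pics/{f}.npz',**c); return c
def load(f): return dict(np.load(f'pics/{f}.npz'))
def ray(c,u,v):
    K=c['intrinsics']; k=float(c['k1']); D=np.array([k,0,0,0,0.])
    p=cv2.undistortPoints(np.array([[[u,v]]],float),K,D)[0,0]
    d=c['rotation']@np.array([p[0],-p[1],-1]); return c['eye'],d/np.linalg.norm(d)
def onz(c,u,v,z):
    e,d=ray(c,u,v); return e+d*(z-e[2])/d[2]
def tri(c1,p1,c2,p2):
    e1,d1=ray(c1,*p1); e2,d2=ray(c2,*p2)
    s=np.linalg.lstsq(np.c_[d1,-d2],e2-e1,rcond=None)[0]
    a=e1+s[0]*d1;b=e2+s[1]*d2; return (a+b)/2,np.linalg.norm(a-b)
def proj(c,P):
    q=c['rotation'].T@(np.asarray(P)-c['eye']); x,y=q[0]/-q[2],-q[1]/-q[2]; r=1+float(c['k1'])*(x*x+y*y)
    K=c['intrinsics']; return np.array([K[0,0]*x*r+K[0,2],K[1,1]*y*r+K[1,2]])
E
python3 -c "
from h import *
for n in ('side','top'):
    c=snap(n,n+'0'); print(n,c['eye'],c['rotation'].round(3).tolist(),c['intrinsics'][0],c['k1'])
print(observe())"
```

```text
side [ 0.06000009 -0.99209441  1.12651624] [0.395, -0.083, -0.189, 0.895] [520.01860082   0.         318.44286279] 0.010143958449432812
top [ 0.34507575 -0.00979016  1.62344185] [-0.032, 0.026, 0.707, -0.706] [542.69782994   0.         317.13605167] -0.10488526161245554
{'time_s': 0.1, 'qpos': array([ 1.07352418e+00,  5.28384067e-01,  1.43376113e+00, -8.20320029e-06,
        1.18141317e+00, -1.78494680e-01]), 'joint_velocities': array([-0.00033566, -0.00044111, -0.00542552, -0.00059652, -0.00106477,
       -0.00010047]), 'tau': array([-1.16526833e-03, -4.43307030e+01, -1.78586876e+01, -3.11346557e-04,
        3.99330806e-03, -2.75131572e-05]), 'tool_pos': array([0.19555704, 0.59298271, 0.24942892]), 'ee_rot': array([ 0.11157053,  0.69837153, -0.11288369,  0.69791583]), 'contact_force': array([-0.05144166,  0.42787491, -0.68713186]), 'moment': array([ 0.01952819,  0.070485  , -0.00846998]), 'gripper_width': 0.08517456834955016}
```

View pics/side0.png

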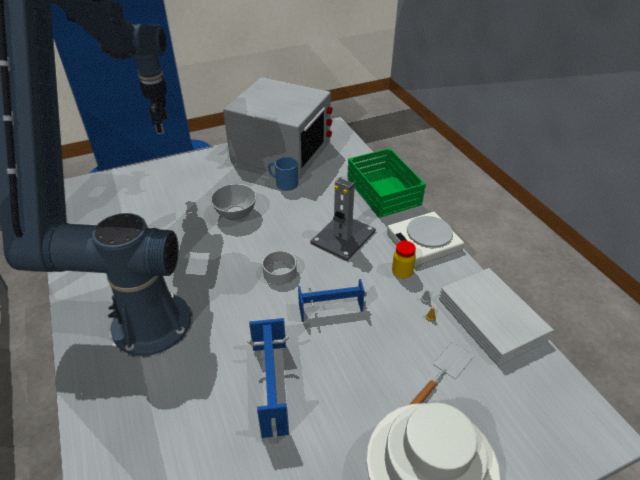

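View pics/top0.png

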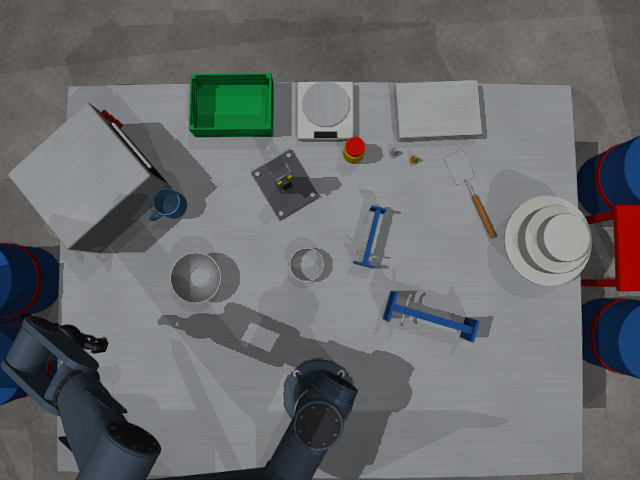

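Side shows upright (343,215), small bracket (332,297), large one (270,375). In the top view they are at (285,185), (372,237) and (430,315). Next, enlarged crops.

```bash
python3 -c "
from h import *
s=load('side0')['pixels'];t=load('top0')['pixels']
f=lambda im,x,y:cv2.resize(im[y:y+75,x:x+100],(400,300),interpolation=cv2.INTER_CUBIC)
o=np.vstack([np.hstack([f(t,325,200),f(t,240,145)]),np.hstack([f(s,285,260),f(s,300,170)])])
cv2.imwrite('pics/crop0.png',o[:,:,::-1])"
```

```text
(no output)
```

View pics/crop0.png

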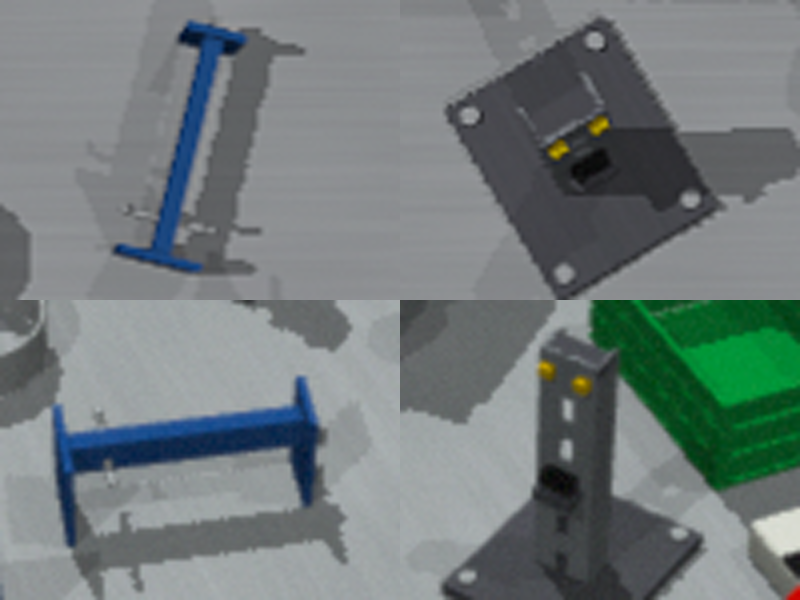

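Crops: the end plate is the far end of the bracket (top crop, upper), with the pegs near its front plate. The upright's face looks to lower right in the top view, with yellow tongues at top-view px (279,182) and (290,176). Now measure by masks.

```bash
cat > m.py <<'E'
from h import *
t=load('top0');s=load('side0')
hsv=lambda c:cv2.cvtColor(c['pixels'],cv2.COLOR_RGB2HSV)
def comps(m,box,amin=3):
    x0,y0,x1,y1=box; k=np.zeros_like(m);k[y0:y1,x0:x1]=m[y0:y1,x0:x1]
    n,l,st,ce=cv2.connectedComponentsWithStats(k.astype(np.uint8))
    return [(st[i,4],ce[i].round(2),l==i) for i in range(1,n) if st[i,4]>=amin]
ye=lambda c:cv2.inRange(hsv(c),(18,120,80),(35,255,255))
yt=comps(ye(t),(265,165,305,200)); ys=comps(ye(s),(325,170,365,200))
print([a[:2] for a in yt],[a[:2] for a in ys])
yt.sort(key=lambda a:a[1][0]); ys.sort(key=lambda a:a[1][0])
P=[tri(t,a[1],s,b[1]) for a,b in zip(yt,ys)]; print('tongues',P)
d=P[0][0]-P[1][0]; print('sep',np.linalg.norm(d),'yaw',np.degrees(np.arctan2(-d[0],d[1])))
# holes in the foot plate
g=cv2.inRange(hsv(t),(0,0,120),(180,60,255))
H=[a for a in comps(g,(245,145,325,225)) if a[0]<60]
for a in H: print('hole',a[0],a[1],onz(t,*a[1],.012).round(4))
# foot outline
dk=comps(cv2.inRange(hsv(t),(0,0,0),(180,255,95)),(245,143,322,224),300)
for a in dk:
    cn=cv2.findContours(a[2].astype(np.uint8),0,2)[0][0]; b=cv2.boxPoints(cv2.minAreaRect(cn)); print('foot',[onz(t,*q,.012)[:2].round(4).tolist() for q in b])
# bracket
bl=cv2.inRange(hsv(t),(100,120,40),(125,255,255))
b=max(comps(bl,(345,195,395,275)),key=lambda a:a[0]); yy,xx=np.nonzero(b[2])
W=np.array([onz(t,u,v,.074) for u,v in zip(xx,yy)])[:,:2]
mid=(yy>216)&(yy<256)
vx,vy,x0,y0=cv2.fitLine(W[mid].astype(np.float32),cv2.DIST_L2,0,.01,.01).ravel()
if vx<0: vx,vy=-vx,-vy
a=np.array([vx,vy]);n=np.array([-vy,vx]);o=np.array([x0,y0]); print('arm yaw',np.degrees(np.arctan2(vy,vx)),'pt',o)
L=(W-o)@a; Q=(W-o)@n
h,e=np.histogram(L,bins=np.arange(-.13,.13,.004)); print(list(zip(e.round(3),h)))
bs=cv2.inRange(hsv(s),(100,120,40),(125,255,255))
B=max(comps(bs,(290,275,375,325)),key=lambda a:a[0]); 
cn=cv2.findContours(B[2].astype(np.uint8),0,2)[0][0]; print('side outline',cv2.approxPolyDP(cn,1.5,True)[:,0].tolist())
E
python3 m.py
```

```text
[(np.int32(18), array([289.11, 175.89])), (np.int32(17), array([279., 182.]))] [(np.int32(16), array([336.38, 187.  ])), (np.int32(20), array([345.05, 190.9 ]))]Traceback (most recent call last):
  File "m.py", line 12, in <module>
    P=[tri(t,a[1],s,b[1]) for a,b in zip(yt,ys)]; print('tongues',P)
       ~~~^^^^^^^^^^^^^^^
  File "h.py", line 13, in tri
    e1,d1=ray(c1,*p1); e2,d2=ray(c2,*p2)
          ~~~^^^^^^^^
  File "h.py", line 9, in ray
    d=c['rotation']@np.array([p[0],-p[1],-1]); return c['eye'],d/np.linalg.norm(d)
      ~~~~~~~~~~~~~^~~~~~~~~~~~~~~~~~~~~~~~~~
ValueError: matmul: Input operand 1 has a mismatch in its core dimension 0, with gufunc signature (n?,k),(k,m?)->(n?,m?) (size 3 is different from 4)
```

```bash
sed -i "s/import numpy as np, cv2/import numpy as np, cv2\nfrom scipy.spatial.transform import Rotation as Ro/; s/d=c\['rotation'\]@/d=Ro.from_quat(c['rotation']).as_matrix()@/; s/c\['rotation'\]\.T@/Ro.from_quat(c['rotation']).as_matrix().T@/" h.py; python3 m.py
```

```text
[(np.int32(18), array([289.11, 175.89])), (np.int32(17), array([279., 182.]))] [(np.int32(16), array([336.38, 187.  ])), (np.int32(20), array([345.05, 190.9 ]))]
tongues [(array([0.59612639, 0.10059385, 0.20911824]), np.float64(0.0027022767301226693)), (array([0.61198337, 0.07416177, 0.20851002]), np.float64(0.0015953909337644945))]
sep 0.030829674421304527 yaw 30.960128934889667
hole 15 [288.4 154.6] [0.7135 0.0886 0.012 ]
hole 15 [256.87 173.47] [0.656  0.1835 0.012 ]
hole 11 [312.36 194.91] [0.5902 0.0161 0.012 ]
hole 16 [280.5 213. ] [0.5357 0.1114 0.012 ]
foot [[0.6604, 0.2037], [0.7351, 0.0809], [0.5855, -0.0076], [0.512, 0.1142]]
arm yaw -14.345278 pt [ 0.4609989  -0.15333328]
[(np.float64(-0.13), np.int64(0)), (np.float64(-0.126), np.int64(0)), (np.float64(-0.122), np.int64(0)), (np.float64(-0.118), np.int64(0)), (np.float64(-0.114), np.int64(0)), (np.float64(-0.11), np.int64(0)), (np.float64(-0.106), np.int64(0)), (np.float64(-0.102), np.int64(0)), (np.float64(-0.098), np.int64(0)), (np.float64(-0.094), np.int64(0)), (np.float64(-0.09), np.int64(0)), (np.float64(-0.086), np.
[... 1253 characters left out ...]
p.float64(0.062), np.int64(6)), (np.float64(0.066), np.int64(6)), (np.float64(0.07), np.int64(7)), (np.float64(0.074), np.int64(20)), (np.float64(0.078), np.int64(22)), (np.float64(0.082), np.int64(18)), (np.float64(0.086), np.int64(18)), (np.float64(0.09), np.int64(0)), (np.float64(0.094), np.int64(0)), (np.float64(0.098), np.int64(0)), (np.float64(0.102), np.int64(0)), (np.float64(0.106), np.int64(0)), (np.float64(0.11), np.int64(0)), (np.float64(0.114), np.int64(0)), (np.float64(0.118), np.int64(0)), (np.float64(0.122), np.int64(0))]
side outline [[360, 279], [359, 285], [351, 288], [302, 294], [299, 287], [302, 320], [302, 303], [311, 299], [314, 301], [356, 295], [362, 310], [363, 288]]
```

```bash
cat >> h.py <<'E'
def togo(pos,yaw,flip=False,pitch=0):
    """shift (mm) & rotation vector in present tool axes to tool-down pose; tool y along (+/-) bracket y; pitch>0 = bracket nose down"""
    o=observe(); R=Ro.from_quat(o['ee_rot']); sg=-1 if flip else 1
    c,s=np.cos(yaw),np.sin(yaw); X=np.array([0,0,-1.]); Y=sg*np.array([-s,c,0]); T=Ro.from_matrix(np.c_[X,Y,np.cross(X,Y)])
    T=Ro.from_euler('z',yaw)*Ro.from_euler('y',pitch)*Ro.from_euler('z',-yaw)*T
    d=np.array(pos)-o['tool_pos']; rv=(R.inv()*T).as_rotvec()
    print('t',o['time_s'].__round__(2),'pos',o['tool_pos'].round(4),'q',o['qpos'].round(2),'F',o['contact_force'].round(1),'M',o['moment'].round(2),'w',round(o['gripper_width'],4))
    print('  shift now-axes',(R.inv().apply(d)*1e3).round(1),'target-axes',(T.inv().apply(d)*1e3).round(1),'rotvec',rv.round(3),'deg',np.degrees(np.linalg.norm(rv)).round(1))
E
python3 -c "
from h import *
s=load('side0')
yaw=np.radians(30.6);a=np.array([np.cos(yaw),np.sin(yaw),0]);n=np.array([-a[1],a[0],0])
O=.570*a-.232*n;print('O',O)
def face(u,v,dx=0):
    e,d=ray(s,u,v); k=((O-e)@a+dx)/(d@a);p=e+k*d; return ((p-O)@n*1e3).round(1),(p[2]*1e3).round(1)
g=cv2.cvtColor(s['pixels'],cv2.COLOR_RGB2GRAY); print(g[188:234,337:348])
for p in [(342,197),(341.75,207),(342,194),(342,200),(342,204),(342,210)]: print(p,face(*p))
for z in (214,181,143,126): print(z,proj(s,O+[0,0,z/1e3]))
b=np.radians(-14.3)
for f in (0,1): togo([.491,-.162,.25],b,f)
"
```

```text
O [0.60872056 0.09046146 0.        ]
[[ 86  69  66  64  64  65  66  73  74  70  69]
 [ 77  64  68  67  65  68  79 104 100  87  74]
 [ 66  59  67  65  66  73 101 140 151 107  84]
 [ 69  68  68  67  64  73  86 102 115 102  78]
 [ 65  66  69  66  66  66  77  87  85  83  72]
 [ 69  69  69  70  69  68  73  77  82  76  59]
 [ 68  66  70  84  95  79  73  69  69  59  58]
 [ 66  66  65  96 152 135  93  71  63  66  67]
 [ 69  70  69  99 160 159 102  69  70  65  69]
 [ 69  66  69  94 159 159  98  70  68  67  66]
 [ 68  66  68  96 160 156  98  71  69  68  65]
 [ 68  68  66  83 135 148  97  72  67  69  67]
 [ 69  67  67  71  84  97  84  71  67  64  67]
 [ 68  65  65  64  66  71  69  69  69  66  68]
 [ 69  67  65  65  67  65  70  67  66  69  67]
 [ 64  66  63  66  72  65  67  67  66  65  70]
 [ 66  62  66  69  86  78  68  67  66  68  64]
 [ 68  67  71 110 153 134  78  67  68  65  64]
 [ 66  65  70 118 161 155  86  67  66  65  63]
 [ 68  66  76 136 160 158  85  70  68  65  67]
 [ 65  63  75 133 158 156  85  65  64  64  65]
 [ 68  65  72 102 134 133  79  69  70  65  61]
 [ 63  65  64  73  81  91  67
[... 1355 characters left out ...]
10) (np.float64(-5.2), np.float64(128.4))
214 [341.36882422 186.58455035]
181 [341.05599302 195.57197488]
143 [340.7070027  205.60259117]
126 [340.55461915 209.98381733]
t 0.1 pos [0.1956 0.593  0.2494] q [ 1.07  0.53  1.43 -0.    1.18 -0.18] F [-0.1  0.4 -0.7] M [ 0.02  0.07 -0.01] w 0.0852
  shift now-axes [ 5.000e-01 -6.244e+02  5.172e+02] target-axes [-6.000e-01 -6.586e+02  4.728e+02] rotvec [-0.069 -0.     0.002] deg 4.0
t 0.1 pos [0.1956 0.593  0.2494] q [ 1.07  0.53  1.43 -0.    1.18 -0.18] F [-0.1  0.4 -0.7] M [ 0.02  0.07 -0.01] w 0.0852
  shift now-axes [ 5.000e-01 -6.244e+02  5.172e+02] target-axes [-6.000e-01  6.586e+02 -4.728e+02] rotvec [3.072e+00 3.000e-03 1.000e-03] deg 176.0
```

```bash
python3 -m pendant '[{"rx":-0.069},{"ty":-33,"tz":23.6},{"ty":-33,"tz":23.6},{"ty":-33,"tz":23.6},{"ty":-33,"tz":23.6},{"ty":-33,"tz":23.6},{"ty":-33,"tz":23.6},{"ty":-33,"tz":23.6},{"ty":-33,"tz":23.6},{"ty":-33,"tz":23.6},{"ty":-33,"tz":23.6}]' 100 40; python3 -c "
from h import *
togo([.491,-.162,.25],np.radians(-14.3))"
```

```text
t 0.1 pos [0.1956 0.593  0.2494] q [ 1.07  0.53  1.43 -0.    1.18 -0.18] F [-0.1  0.4 -0.7] M [ 0.02  0.07 -0.01] w 0.0852
  shift now-axes [ 5.000e-01 -6.244e+02  5.172e+02] target-axes [-6.000e-01 -6.586e+02  4.728e+02] rotvec [-0.069 -0.     0.002] deg 4.0invalid input
```

```bash
python3 -m pendant '[{"tx":0,"ty":0,"tz":0,"rx":-0.069,"ry":0,"rz":0}]' 100 40;  python3 -m pendant '[{"rx":-0.02}]'
```

```text
time_s: 0.18
tool_pos: [0.1954, 0.5927, 0.2489]
ee_rot: [0.087, 0.702, -0.089, 0.701]
contact_force: [0.4, -0.3, 0.4]
gripper_width: 0.0852invalid input
```

All six keys are required.

```bash
python3 -m pendant '[{"tx":0,"ty":-33,"tz":23.6,"rx":0,"ry":0,"rz":0},{"tx":0,"ty":-33,"tz":23.6,"rx":0,"ry":0,"rz":0},{"tx":0,"ty":-33,"tz":23.6,"rx":0,"ry":0,"rz":0},{"tx":0,"ty":-33,"tz":23.6,"rx":0,"ry":0,"rz":0},{"tx":0,"ty":-33,"tz":23.6,"rx":0,"ry":0,"rz":0},{"tx":0,"ty":-33,"tz":23.6,"rx":0,"ry":0,"rz":0},{"tx":0,"ty":-33,"tz":23.6,"rx":0,"ry":0,"rz":0},{"tx":0,"ty":-33,"tz":23.6,"rx":0,"ry":0,"rz":0},{"tx":0,"ty":-33,"tz":23.6,"rx":0,"ry":0,"rz":0},{"tx":0,"ty":-33,"tz":23.6,"rx":0,"ry":0,"rz":0}]' 100 40; python3 -c "
from h import *
togo([.491,-.162,.25],np.radians(-14.3))"
```

```text
time_s: 1.02
tool_pos: [0.3444, 0.2108, 0.2446]
ee_rot: [0.081, 0.704, -0.081, 0.701]
contact_force: [0.4, 0.2, -0.1]
gripper_width: 0.0855
t 1.02 pos [0.3444 0.2108 0.2446] q [ 0.27  0.24  1.96  0.    0.94 -1.07] F [ 0.4  0.2 -0.1] M [0.04 0.03 0.02] w 0.0855
  shift now-axes [  -5.9 -329.7  227.5] target-axes [  -5.4 -325.   234.1] rotvec [ 0.02  -0.003  0.001] deg 1.2
```

```bash
python3 -m pendant '[{"tx":0,"ty":-32.5,"tz":23.4,"rx":0.02,"ry":0,"rz":0},{"tx":0,"ty":-32.5,"tz":23.4,"rx":0,"ry":0,"rz":0},{"tx":0,"ty":-32.5,"tz":23.4,"rx":0,"ry":0,"rz":0},{"tx":0,"ty":-32.5,"tz":23.4,"rx":0,"ry":0,"rz":0},{"tx":0,"ty":-32.5,"tz":23.4,"rx":0,"ry":0,"rz":0},{"tx":0,"ty":-32.5,"tz":23.4,"rx":0,"ry":0,"rz":0},{"tx":0,"ty":-32.5,"tz":23.4,"rx":0,"ry":0,"rz":0},{"tx":0,"ty":-32.5,"tz":23.4,"rx":0,"ry":0,"rz":0},{"tx":0,"ty":-32.5,"tz":23.4,"rx":0,"ry":0,"rz":0},{"tx":0,"ty":-32.5,"tz":23.4,"rx":0,"ry":0,"rz":0},{"tx":0,"ty":0,"tz":0,"rx":0,"ry":0,"rz":0}]'; python3 -c "
from h import *
togo([.490,-.163,.061],np.radians(-14.3))"
```

```text
time_s: 1.93
tool_pos: [0.4944, -0.1874, 0.2429]
ee_rot: [0.09, 0.701, -0.093, 0.701]
contact_force: [1.0, 0.5, -0.0]
gripper_width: 0.0855
t 1.93 pos [ 0.4944 -0.1874  0.2429] q [-0.57  0.41  1.68 -0.    1.05 -1.88] F [ 1.   0.5 -0. ] M [ 0.03 -0.07 -0.04] w 0.0855
  shift now-axes [181.8  23.  -10.6] target-axes [181.9  22.6 -10.3] rotvec [-0.01   0.001  0.003] deg 0.6
```

```bash
python3 -m pendant '[{"tx":0,"ty":22.6,"tz":-10.3,"rx":-0.01,"ry":0,"rz":0.003},{"tx":0,"ty":0,"tz":0,"rx":0,"ry":0,"rz":0},{"tx":30,"ty":0,"tz":0,"rx":0,"ry":0,"rz":0},{"tx":30,"ty":0,"tz":0,"rx":0,"ry":0,"rz":0},{"tx":30,"ty":0,"tz":0,"rx":0,"ry":0,"rz":0},{"tx":20,"ty":0,"tz":0,"rx":0,"ry":0,"rz":0},{"tx":0,"ty":0,"tz":0,"rx":0,"ry":0,"rz":0}]'; python3 -c "
from h import *
togo([.490,-.163,.061],np.radians(-14.3))
snap('side','side1');snap('top','top1')
s=load('side1')['pixels'];t=load('top1')['pixels']
f=lambda im,x,y:cv2.resize(im[y:y+150,x:x+100],(400,600),interpolation=cv2.INTER_CUBIC)
cv2.imwrite('pics/crop1.png',np.hstack([f(s,285,190),f(t,325,170)])[:,:,::-1])"
```

```text
time_s: 2.52
tool_pos: [0.4935, -0.1678, 0.1299]
ee_rot: [0.088, 0.699, -0.091, 0.704]
contact_force: [-0.3, 0.7, 0.3]
gripper_width: 0.0855
t 2.52 pos [ 0.4935 -0.1678  0.1299] q [-0.54  0.57  1.81 -0.    0.76 -1.86] F [-0.3  0.7  0.3] M [0.03 0.07 0.  ] w 0.0855
  shift now-axes [68.8  4.  -5.2] target-axes [68.9  3.8 -4.6] rotvec [-0.005  0.008  0.003] deg 0.6
```

View pics/crop1.png

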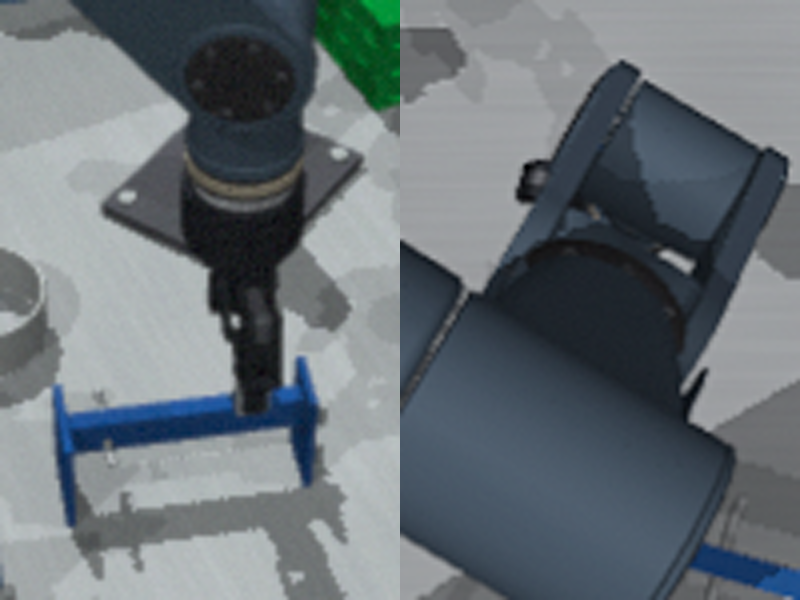

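The side view shows the fingers above the arm at crop (255,400), about a third of the way from the end plate, as planned. The top view is hidden by the wrist. Going down and gripping.

```bash
python3 -m pendant '[{"tx":20,"ty":4,"tz":-4.6,"rx":-0.005,"ry":0.008,"rz":0.003},{"tx":20,"ty":0,"tz":0,"rx":0,"ry":0,"rz":0},{"tx":15,"ty":0,"tz":0,"rx":0,"ry":0,"rz":0},{"tx":10,"ty":0,"tz":0,"rx":0,"ry":0,"rz":0},{"tx":0,"ty":0,"tz":0,"rx":0,"ry":0,"rz":0}]'; python3 -c "
from h import *
togo([.490,-.163,.061],np.radians(-14.3))"
```

```text
time_s: 3.03
tool_pos: [0.4993, -0.1674, 0.0742]
ee_rot: [0.083, 0.694, -0.091, 0.71]
contact_force: [0.3, 0.9, 0.5]
gripper_width: 0.0856
t 3.03 pos [ 0.4993 -0.1674  0.0742] q [-0.54  0.67  1.83 -0.    0.61 -1.86] F [0.3 0.9 0.5] M [-0.    0.03  0.06] w 0.0856
  shift now-axes [ 13.    2.  -10.4] target-axes [ 13.2   1.9 -10.1] rotvec [0.002 0.024 0.008] deg 1.5
```

```bash
python3 -m pendant '[{"tx":6,"ty":2,"tz":-10,"rx":0,"ry":0.024,"rz":0.008},{"tx":7,"ty":0,"tz":-2,"rx":0,"ry":0.004,"rz":0},{"tx":0,"ty":0,"tz":0,"rx":0,"ry":0,"rz":0}]'; python3 -c "
from h import *
togo([.490,-.163,.061],np.radians(-14.3))"
```

```text
time_s: 3.28
tool_pos: [0.4896, -0.1634, 0.0632]
ee_rot: [0.087, 0.702, -0.087, 0.702]
contact_force: [-0.4, 0.1, 0.4]
gripper_width: 0.0851
t 3.28 pos [ 0.4896 -0.1634  0.0632] q [-0.54  0.69  1.84 -0.    0.61 -1.86] F [-0.4  0.1  0.4] M [-0.04  0.    0.01] w 0.0851
  shift now-axes [2.2 0.4 0.3] target-axes [2.2 0.4 0.3] rotvec [ 0.003 -0.     0.001] deg 0.2
```

```bash
python3 -m pendant '[{"tx":2,"ty":0,"tz":0,"rx":0,"ry":0,"rz":0},{"tx":0,"ty":0,"tz":0,"rx":0,"ry":0,"rz":0},{"tx":0,"ty":0,"tz":0,"rx":0,"ry":0,"rz":0},{"tx":0,"ty":0,"tz":0,"rx":0,"ry":0,"rz":0},{"tx":0,"ty":0,"tz":0,"rx":0,"ry":0,"rz":0},{"tx":0,"ty":0,"tz":0,"rx":0,"ry":0,"rz":0},{"tx":0,"ty":0,"tz":0,"rx":0,"ry":0,"rz":0},{"tx":0,"ty":0,"tz":0,"rx":0,"ry":0,"rz":0}]' 0 80; python3 -c "
from h import *
togo([.490,-.163,.061],np.radians(-14.3));togo([.490,-.163,.25],np.radians(-14.3))"
```

```text
time_s: 3.95
tool_pos: [0.4903, -0.1635, 0.0624]
ee_rot: [0.087, 0.701, -0.088, 0.703]
contact_force: [-0.4, -0.3, -3.8]
gripper_width: 0.0128
t 3.95 pos [ 0.4903 -0.1635  0.0624] q [-0.54  0.69  1.84 -0.    0.6  -1.86] F [-0.4 -0.3 -3.8] M [-0.02 -0.15 -0.03] w 0.0128
  shift now-axes [ 1.4  0.4 -0.4] target-axes [ 1.4  0.4 -0.4] rotvec [0.003 0.002 0.001] deg 0.2
t 3.95 pos [ 0.4903 -0.1635  0.0624] q [-0.54  0.69  1.84 -0.    0.6  -1.86] F [-0.4 -0.3 -3.8] M [-0.02 -0.15 -0.03] w 0.0128
  shift now-axes [-1.876e+02  1.000e-01  0.000e+00] target-axes [-187.6    0.4   -0.4] rotvec [0.003 0.002 0.001] deg 0.2
```

```bash
python3 -m pendant '[{"tx":-15,"ty":0,"tz":0,"rx":0,"ry":0,"rz":0},{"tx":-30,"ty":0,"tz":0,"rx":0,"ry":0,"rz":0},{"tx":-30,"ty":0,"tz":0,"rx":0,"ry":0,"rz":0},{"tx":-30,"ty":0,"tz":0,"rx":0,"ry":0,"rz":0},{"tx":-30,"ty":0,"tz":0,"rx":0,"ry":0,"rz":0},{"tx":-30,"ty":0,"tz":0,"rx":0,"ry":0,"rz":0},{"tx":-10,"ty":0,"tz":0,"rx":0,"ry":0,"rz":0},{"tx":0,"ty":0,"tz":0,"rx":0,"ry":0,"rz":0}]'; python3 -c "
from h import *
togo([.510,.031,.25],np.radians(30.6))"
```

```text
time_s: 4.62
tool_pos: [0.486, -0.1617, 0.2385]
ee_rot: [0.089, 0.706, -0.086, 0.697]
contact_force: [0.0, -0.0, -4.8]
gripper_width: 0.0127
t 4.62 pos [ 0.486  -0.1617  0.2385] q [-0.54  0.4   1.72 -0.    1.04 -1.86] F [ 0.  -0.  -4.8] M [-0.01 -0.21 -0.09] w 0.0127
  shift now-axes [-10.8 192.8 -24.1] target-axes [-11.5 153.7 118.7] rotvec [-0.781 -0.012 -0.008] deg 44.8
```

```bash
python3 -m pendant '[{"tx":0,"ty":0,"tz":0,"rx":-0.111,"ry":0,"rz":0},{"tx":0,"ty":0,"tz":0,"rx":-0.111,"ry":0,"rz":0},{"tx":0,"ty":0,"tz":0,"rx":-0.111,"ry":0,"rz":0},{"tx":0,"ty":0,"tz":0,"rx":-0.111,"ry":0,"rz":0},{"tx":0,"ty":0,"tz":0,"rx":-0.111,"ry":0,"rz":0},{"tx":0,"ty":0,"tz":0,"rx":-0.111,"ry":0,"rz":0},{"tx":0,"ty":0,"tz":0,"rx":-0.111,"ry":0,"rz":0},{"tx":-5,"ty":0,"tz":0,"rx":0,"ry":0,"rz":0}]'; python3 -c "
from h import *
togo([.510,.031,.25],np.radians(30.6))"
```

```text
time_s: 5.28
tool_pos: [0.4781, -0.1575, 0.2322]
ee_rot: [-0.189, 0.688, 0.207, 0.67]
contact_force: [-0.5, -0.3, -4.5]
gripper_width: 0.0133
t 5.28 pos [ 0.4781 -0.1575  0.2322] q [-0.54  0.4   1.73 -0.    1.05 -2.68] F [-0.5 -0.3 -4.5] M [ 0.13 -0.1  -0.03] w 0.0133
  shift now-axes [-15.6 142.5 127.8] target-axes [-17.8 146.  123.4] rotvec [ 0.033 -0.018 -0.032] deg 2.8
```

```bash
python3 -m pendant '[{"tx":-15,"ty":0,"tz":0,"rx":0.033,"ry":-0.018,"rz":-0.032},{"tx":0,"ty":18,"tz":15,"rx":0,"ry":0,"rz":0},{"tx":0,"ty":18,"tz":15,"rx":0,"ry":0,"rz":0},{"tx":0,"ty":18,"tz":15,"rx":0,"ry":0,"rz":0},{"tx":0,"ty":18,"tz":15,"rx":0,"ry":0,"rz":0},{"tx":0,"ty":18,"tz":15,"rx":0,"ry":0,"rz":0},{"tx":0,"ty":18,"tz":15,"rx":0,"ry":0,"rz":0},{"tx":0,"ty":18,"tz":15,"rx":0,"ry":0,"rz":0},{"tx":0,"ty":0,"tz":0,"rx":0,"ry":0,"rz":0},{"tx":0,"ty":0,"tz":0,"rx":0,"ry":0,"rz":0}]'; python3 -c "
from h import *
togo([.510,.031,.191],np.radians(30.6))"
```

```text
time_s: 6.12
tool_pos: [0.5023, 0.011, 0.2388]
ee_rot: [-0.17, 0.691, 0.177, 0.68]
contact_force: [0.4, -0.5, -4.5]
gripper_width: 0.013
t 6.12 pos [0.5023 0.011  0.2388] q [-0.2   0.39  1.74  0.    1.04 -2.27] F [ 0.4 -0.5 -4.5] M [ 0.04 -0.17 -0.01] w 0.013
  shift now-axes [47.7 13.3 16.9] target-axes [47.8 13.3 16.8] rotvec [-0.039 -0.013 -0.014] deg 2.5
```

```bash
python3 -m pendant '[{"tx":20,"ty":13,"tz":16,"rx":-0.039,"ry":-0.013,"rz":-0.014},{"tx":20,"ty":0,"tz":0,"rx":0,"ry":0,"rz":0},{"tx":8,"ty":0,"tz":0,"rx":0,"ry":0,"rz":0},{"tx":0,"ty":0,"tz":0,"rx":0,"ry":0,"rz":0},{"tx":0,"ty":0,"tz":0,"rx":0,"ry":0,"rz":0}]'; python3 -c "
from h import *
togo([.510,.031,.191],np.radians(30.6))
c=snap('side','side2');snap('top','top2')
f=lambda im,x,y:cv2.resize(im[y:y+100,x:x+133],(800,600),interpolation=cv2.INTER_CUBIC)
cv2.imwrite('pics/crop2.png',f(c['pixels'],245,165)[:,:,::-1])"
```

```text
time_s: 6.53
tool_pos: [0.5095, 0.0285, 0.1881]
ee_rot: [-0.184, 0.683, 0.184, 0.682]
contact_force: [0.7, -0.3, -5.0]
gripper_width: 0.0128
t 6.53 pos [0.5095 0.0285 0.1881] q [-0.16  0.47  1.78 -0.    0.9  -2.26] F [ 0.7 -0.3 -5. ] M [ 0.05 -0.1  -0.02] w 0.0128
  shift now-axes [-2.9  1.9  1.7] target-axes [-2.9  1.9  1.7] rotvec [-0.008 -0.002  0.   ] deg 0.4
```

View pics/crop2.png

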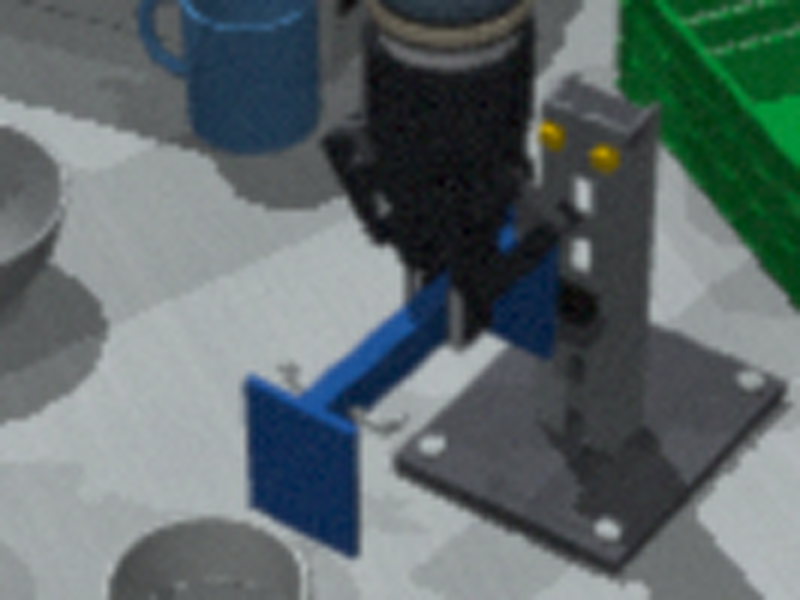

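The side view shows the bracket level and short of the upright. End-plate lower corner is at about full-image px (336.8,224.4); front-plate corners are at (304.4,257.6), (286.6,249) and (286.1,227.9). Comparing these with predictions from the TCP:

```bash
cat > b.py <<'E'
from h import *
s=load('side2'); 
tool=np.array([.5095,.0285,.1881]); R=Ro.from_quat([-0.184,0.683,0.184,0.682]).as_matrix()
a,n,z=R[:,2],R[:,1],-R[:,0]
print('yaw',np.degrees(np.arctan2(a[1],a[0])),'pitch up deg',np.degrees(a[2]))
pts={'end LR x0':(0,-22,0),'end LR x-6':(-6,-22,0),'f LR':(-172,-30,0),'f LL':(-172,30,0),'f UL':(-172,30,78),'f UR':(-172,-30,78),'claw tip':(12,0,40),'claw1':(12,0,58)}
B=lambda p:tool+a*(p[0]+55)/1e3+n*p[1]/1e3+z*(p[2]-62.4)/1e3
for k,p in pts.items(): print(k,proj(s,B(p)).round(1))
hs=cv2.cvtColor(s['pixels'],cv2.COLOR_RGB2HSV); m=cv2.inRange(hs,(100,140,50),(125,255,255)); m[:, :283]=0;m[:225,:305]=0;m[:180]=0
cn=max(cv2.findContours(m[:, :],0,2)[0],key=cv2.contourArea); print(cv2.approxPolyDP(cn,1,True)[:,0].tolist())
for q in cv2.findContours(m,0,2)[0]: print(cv2.contourArea(q),cv2.approxPolyDP(q,1,True)[:,0].tolist() if cv2.contourArea(q)>15 else '')
E
python3 b.py
```

```text
yaw 30.176125132512016 pitch up deg -0.07826156559213762
end LR x0 [335.9 224.3]
end LR x-6 [334.7 225.4]
f LR [302.4 259. ]
f LL [285.2 250.1]
f UL [283.9 229. ]
f UR [301.8 237.9]
claw tip [332.3 208.8]
claw1 [332.4 204. ]
[[319, 210], [308, 219], [304, 225], [300, 226], [295, 231], [286, 228], [287, 248], [303, 256], [302, 233], [318, 221]]
92.5 [[285, 403], [283, 404], [283, 434], [287, 434]]
3.5 
1.0 
520.5 [[319, 210], [308, 219], [304, 225], [300, 226], [295, 231], [286, 228], [287, 248], [303, 256], [302, 233], [318, 221]]
98.0 [[337, 206], [327, 215], [327, 219], [333, 223], [336, 223]]
8.5
```

```bash
cat >> h.py <<'E'
YAW=np.radians(30.6); A=np.array([np.cos(YAW),np.sin(YAW)]); N=np.array([-A[1],A[0]])
def up(along=.485,lat=-.2326,z=.1904,pitch=0,yaw=YAW):
    o=observe(); p=o['tool_pos'];F=o['contact_force'];M=o['moment']
    print('along %.1f lat %.1f z %.1f | Fa %.1f Fn %.1f Fz %.1f | Mn %.2f Mz %.2f'%(p[:2]@A*1e3,p[:2]@N*1e3,p[2]*1e3,F[:2]@A,F[:2]@N,F[2],M[:2]@N,M[2]))
    P=along*A+lat*N; togo([*P,z],yaw,pitch=pitch)
E
python3 -m pendant '[{"tx":-2.5,"ty":2,"tz":5,"rx":-0.008,"ry":0,"rz":0},{"tx":0,"ty":0,"tz":10,"rx":0,"ry":0,"rz":0},{"tx":0,"ty":0,"tz":10,"rx":0,"ry":0,"rz":0},{"tx":0,"ty":0,"tz":3,"rx":0,"ry":0,"rz":0},{"tx":0,"ty":0,"tz":0,"rx":0,"ry":0,"rz":0}]'; python3 -c "
from h import *
up()"
```

```text
time_s: 7.05
tool_pos: [0.5383, 0.0444, 0.1951]
ee_rot: [-0.187, 0.679, 0.184, 0.685]
contact_force: [-0.1, -0.0, -4.6]
gripper_width: 0.0129
along 486.0 lat -235.8 z 195.1 | Fa -0.1 Fn 0.0 Fz -4.6 | Mn -0.17 Mz 0.07
t 7.05 pos [0.5383 0.0444 0.1951] q [-0.12  0.49  1.71 -0.    0.94 -2.23] F [-0.1 -0.  -4.6] M [ 0.1  -0.13  0.07] w 0.0129
  shift now-axes [ 4.7  3.3 -1. ] target-axes [ 4.7  3.2 -1. ] rotvec [-0.002  0.006  0.006] deg 0.5
```

```bash
python3 -m pendant '[{"tx":4.5,"ty":3.2,"tz":-1,"rx":-0.002,"ry":0.006,"rz":0.006},{"tx":0,"ty":0,"tz":0,"rx":0,"ry":0,"rz":0},{"tx":0,"ty":0,"tz":0,"rx":0,"ry":0,"rz":0}]'; python3 -c "
from h import *
up()"
```

```text
time_s: 7.3
tool_pos: [0.5364, 0.0474, 0.1905]
ee_rot: [-0.187, 0.682, 0.187, 0.682]
contact_force: [0.0, 0.1, -4.4]
gripper_width: 0.0126
along 485.9 lat -232.3 z 190.5 | Fa 0.1 Fn 0.1 Fz -4.4 | Mn -0.23 Mz -0.01
t 7.3 pos [0.5364 0.0474 0.1905] q [-0.12  0.49  1.71  0.    0.94 -2.23] F [ 0.   0.1 -4.4] M [ 0.09 -0.21 -0.01] w 0.0126
  shift now-axes [ 0.1 -0.3 -0.9] target-axes [ 0.1 -0.3 -0.9] rotvec [0.001 0.    0.   ] deg 0.1
```

```bash
python3 -m pendant '[{"tx":0,"ty":0,"tz":5,"rx":0,"ry":0,"rz":0},{"tx":0,"ty":0,"tz":0,"rx":0,"ry":0,"rz":0}]'; python3 -c "
from h import *
up(.495)
c=snap('side','side3')
f=lambda im,x,y:cv2.resize(im[y:y+60,x:x+80],(800,600),interpolation=cv2.INTER_CUBIC)
cv2.imwrite('pics/crop3.png',f(c['pixels'],300,175)[:,:,::-1])"
```

```text
time_s: 7.47
tool_pos: [0.5402, 0.0502, 0.1901]
ee_rot: [-0.187, 0.682, 0.187, 0.682]
contact_force: [0.3, 0.7, -3.8]
gripper_width: 0.0132
along 490.5 lat -231.8 z 190.1 | Fa 0.6 Fn 0.4 Fz -3.8 | Mn -0.17 Mz 0.00
t 7.47 pos [0.5402 0.0502 0.1901] q [-0.11  0.5   1.7   0.    0.94 -2.22] F [ 0.3  0.7 -3.8] M [ 0.03 -0.18  0.  ] w 0.0132
  shift now-axes [-0.3 -0.8  4.5] target-axes [-0.3 -0.8  4.5] rotvec [ 0.001 -0.001 -0.001] deg 0.1
```

View pics/crop3.png

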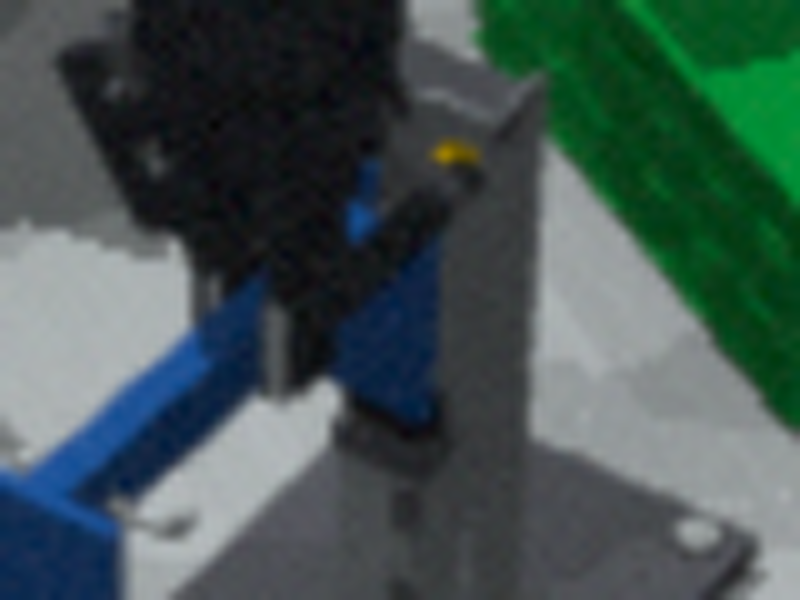

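The side view shows the end plate just in front of the strip, its lower edge at crop (435,420) just over the black pad. Now feeling forward in small rows.

```bash
python3 -m pendant '[{"tx":0,"ty":-0.8,"tz":2,"rx":0,"ry":0,"rz":0},{"tx":0,"ty":0,"tz":2,"rx":0,"ry":0,"rz":0},{"tx":0,"ty":0,"tz":0,"rx":0,"ry":0,"rz":0}]'; python3 -c "
from h import *
up(.495)"; python3 -m pendant '[{"tx":0,"ty":0,"tz":2,"rx":0,"ry":0,"rz":0},{"tx":0,"ty":0,"tz":0,"rx":0,"ry":0,"rz":0}]'; python3 -c "
from h import *
up(.495)"
```

```text
time_s: 7.77
tool_pos: [0.5432, 0.0514, 0.1898]
ee_rot: [-0.187, 0.683, 0.187, 0.681]
contact_force: [1.4, 0.2, -4.3]
gripper_width: 0.013
along 493.7 lat -232.3 z 189.8 | Fa 1.4 Fn -0.5 Fz -4.3 | Mn -0.13 Mz -0.05
t 7.77 pos [0.5432 0.0514 0.1898] q [-0.11  0.5   1.69 -0.    0.95 -2.22] F [ 1.4  0.2 -4.3] M [ 0.08 -0.11 -0.05] w 0.013
  shift now-axes [-0.6 -0.3  1.3] target-axes [-0.6 -0.3  1.3] rotvec [ 0.001 -0.003 -0.002] deg 0.2
time_s: 7.93
tool_pos: [0.5452, 0.0524, 0.1898]
ee_rot: [-0.187, 0.683, 0.187, 0.681]
contact_force: [-0.3, 0.4, -4.3]
gripper_width: 0.0127
along 496.0 lat -232.4 z 189.8 | Fa -0.1 Fn 0.5 Fz -4.3 | Mn -0.16 Mz -0.02
t 7.93 pos [0.5452 0.0524 0.1898] q [-0.11  0.51  1.69 -0.    0.95 -2.21] F [-0.3  0.4 -4.3] M [ 0.07 -0.14 -0.02] w 0.0127
  shift now-axes [-0.6 -0.2 -1. ] target-axes [-0.6 -0.2 -1. ] rotvec [ 0.001 -0.003 -0.002] deg 0.2
```

```bash
for i in 1 2 3; do :; done; python3 -m pendant '[{"tx":-0.6,"ty":-0.2,"tz":2,"rx":0.001,"ry":-0.003,"rz":-0.002},{"tx":0,"ty":0,"tz":0,"rx":0,"ry":0,"rz":0}]' >/dev/null; python3 -c "
from h import *
up(.5)"; python3 -m pendant '[{"tx":0,"ty":0,"tz":2,"rx":0,"ry":0,"rz":0},{"tx":0,"ty":0,"tz":0,"rx":0,"ry":0,"rz":0}]'>/dev/null; python3 -c "
from h import *
up(.5)";  python3 -m pendant '[{"tx":0,"ty":0,"tz":1.5,"rx":0,"ry":0,"rz":0},{"tx":0,"ty":0,"tz":0,"rx":0,"ry":0,"rz":0}]'>/dev/null; python3 -c "
from h import *
up(.5)"
```

```text
along 498.2 lat -232.7 z 190.4 | Fa 0.4 Fn 0.1 Fz -4.8 | Mn -0.15 Mz 0.00
t 8.1 pos [0.5473 0.0533 0.1904] q [-0.11  0.51  1.68 -0.    0.95 -2.21] F [ 0.3  0.3 -4.8] M [ 0.07 -0.13  0.  ] w 0.0128
  shift now-axes [0.  0.1 1.8] target-axes [0.  0.1 1.8] rotvec [-0.  0.  0.] deg 0.0
along 500.3 lat -232.7 z 190.5 | Fa 0.2 Fn -0.6 Fz -4.2 | Mn -0.14 Mz 0.01
t 8.27 pos [0.5491 0.0544 0.1905] q [-0.1   0.51  1.68 -0.    0.95 -2.21] F [ 0.5 -0.4 -4.2] M [ 0.07 -0.13  0.01] w 0.0129
  shift now-axes [ 0.1  0.1 -0.3] target-axes [ 0.1  0.1 -0.3] rotvec [-0.  0.  0.] deg 0.0
along 500.9 lat -232.4 z 190.3 | Fa -0.6 Fn -0.4 Fz -4.1 | Mn -0.14 Mz 0.02
t 8.43 pos [0.5494 0.0549 0.1903] q [-0.1   0.51  1.68 -0.    0.96 -2.21] F [-0.3 -0.6 -4.1] M [ 0.05 -0.13  0.02] w 0.013
  shift now-axes [-0.1 -0.2 -0.9] target-axes [-0.1 -0.2 -0.9] rotvec [-0.    -0.002 -0.   ] deg 0.1
```

```bash
python3 -m pendant '[{"tx":0,"ty":0,"tz":1.5,"rx":0,"ry":0,"rz":0},{"tx":0,"ty":0,"tz":0,"rx":0,"ry":0,"rz":0}]' >/dev/null; python3 -c "
from h import *
up(.5)"; python3 -m pendant '[{"tx":0,"ty":0,"tz":1.5,"rx":0,"ry":0,"rz":0},{"tx":0,"ty":0,"tz":0,"rx":0,"ry":0,"rz":0}]'>/dev/null; python3 -c "
from h import *
up(.5)"
```

```text
along 500.9 lat -232.2 z 190.1 | Fa 0.0 Fn 0.6 Fz -4.9 | Mn -0.02 Mz 0.01
t 8.6 pos [0.5494 0.0551 0.1901] q [-0.1   0.51  1.67 -0.    0.96 -2.2 ] F [-0.3  0.5 -4.9] M [-0.02 -0.04  0.01] w 0.0128
  shift now-axes [-0.3 -0.4 -0.9] target-axes [-0.3 -0.4 -0.9] rotvec [ 0.    -0.006 -0.001] deg 0.4
along 501.1 lat -232.1 z 189.9 | Fa -1.4 Fn -0.5 Fz -4.9 | Mn 0.03 Mz -0.00
t 8.77 pos [0.5495 0.0553 0.1899] q [-0.1   0.51  1.67 -0.01  0.97 -2.2 ] F [-0.9 -1.1 -4.9] M [-0.04  0.01 -0.  ] w 0.0132
  shift now-axes [-0.5 -0.5 -1.1] target-axes [-0.5 -0.5 -1.1] rotvec [ 0.    -0.009 -0.002] deg 0.5
```

Contact at along 501 mm, where the claw tips should meet the face, and not yet in the slots. Back off, step the height, and try again.

```bash
python3 -m pendant '[{"tx":0,"ty":-0.5,"tz":-2,"rx":0,"ry":-0.009,"rz":-0.002},{"tx":-3,"ty":0,"tz":0,"rx":0,"ry":0,"rz":0},{"tx":0,"ty":0,"tz":0,"rx":0,"ry":0,"rz":0},{"tx":0,"ty":0,"tz":2,"rx":0,"ry":0,"rz":0},{"tx":0,"ty":0,"tz":1.5,"rx":0,"ry":0,"rz":0},{"tx":0,"ty":0,"tz":1.5,"rx":0,"ry":0,"rz":0},{"tx":0,"ty":0,"tz":0,"rx":0,"ry":0,"rz":0}]' >/dev/null; python3 -c "
from h import *
up(.499,z=.187)"; python3 -m pendant '[{"tx":0,"ty":0,"tz":2,"rx":0,"ry":0,"rz":0},{"tx":0,"ty":0,"tz":0,"rx":0,"ry":0,"rz":0}]' >/dev/null; python3 -c "
from h import *
up(.499,z=.187)"
```

```text
along 500.9 lat -232.7 z 193.7 | Fa 0.1 Fn -0.4 Fz -4.7 | Mn -0.15 Mz -0.02
t 9.35 pos [0.5496 0.0547 0.1937] q [-0.1   0.51  1.67 -0.01  0.97 -2.2 ] F [ 0.3 -0.3 -4.7] M [ 0.12 -0.11 -0.02] w 0.0131
  shift now-axes [ 6.7  0.1 -1.8] target-axes [ 6.7  0.1 -1.9] rotvec [ 0.001 -0.007  0.001] deg 0.4
along 500.9 lat -232.6 z 193.6 | Fa -0.2 Fn -1.1 Fz -4.0 | Mn -0.10 Mz -0.04
t 9.52 pos [0.5496 0.0548 0.1936] q [-0.1   0.51  1.67 -0.01  0.98 -2.2 ] F [ 0.4 -1.  -4. ] M [ 0.04 -0.09 -0.04] w 0.0131
  shift now-axes [ 6.6 -0.  -1.9] target-axes [ 6.6 -0.  -1.9] rotvec [ 0.002 -0.012 -0.   ] deg 0.7
```

```bash
python3 -m pendant '[{"tx":0,"ty":0,"tz":-2.5,"rx":0,"ry":-0.012,"rz":0},{"tx":4,"ty":0,"tz":0,"rx":0,"ry":0,"rz":0},{"tx":2.6,"ty":0,"tz":0,"rx":0,"ry":0,"rz":0},{"tx":0,"ty":0,"tz":0,"rx":0,"ry":0,"rz":0},{"tx":0,"ty":0,"tz":2,"rx":0,"ry":0,"rz":0},{"tx":0,"ty":0,"tz":1.5,"rx":0,"ry":0,"rz":0},{"tx":0,"ty":0,"tz":1.5,"rx":0,"ry":0,"rz":0},{"tx":0,"ty":0,"tz":1.5,"rx":0,"ry":0,"rz":0},{"tx":0,"ty":0,"tz":0,"rx":0,"ry":0,"rz":0}]' >/dev/null; python3 -c "
from h import *
up(.499,z=.187)"; python3 -m pendant '[{"tx":0,"ty":0,"tz":2,"rx":0,"ry":0,"rz":0},{"tx":0,"ty":0,"tz":0,"rx":0,"ry":0,"rz":0}]' >/dev/null; python3 -c "
from h import *
up(.499,z=.187)"
```

```text
along 507.5 lat -232.7 z 186.4 | Fa -2.5 Fn -0.6 Fz -2.8 | Mn 0.07 Mz -0.07
t 10.27 pos [0.5553 0.058  0.1864] q [-0.1   0.52  1.67  0.    0.95 -2.21] F [-1.8 -1.8 -2.8] M [-0.04  0.05 -0.07] w 0.0128
  shift now-axes [-0.7  0.1 -8.5] target-axes [-0.6  0.1 -8.5] rotvec [0.002 0.005 0.001] deg 0.3
along 508.9 lat -232.7 z 186.4 | Fa -3.7 Fn -0.1 Fz -3.6 | Mn 0.11 Mz 0.02
t 10.43 pos [0.5565 0.0588 0.1864] q [-0.1   0.52  1.66  0.    0.95 -2.2 ] F [-3.1 -1.9 -3.6] M [-0.15  0.04  0.02] w 0.013
  shift now-axes [-0.7  0.1 -9.9] target-axes [-0.6  0.1 -9.9] rotvec [0.002 0.003 0.   ] deg 0.2
```

The claws are in (508.9 mm), with the catch spring felt at about 3.7 N. Continue to the face, at about 513 mm.

```bash
python3 -m pendant '[{"tx":0,"ty":0,"tz":2,"rx":0,"ry":0,"rz":0},{"tx":0,"ty":0,"tz":2,"rx":0,"ry":0,"rz":0},{"tx":0,"ty":0,"tz":0,"rx":0,"ry":0,"rz":0}]' >/dev/null; python3 -c "
from h import *
up(.513,z=.187)"; python3 -m pendant '[{"tx":0,"ty":0,"tz":2,"rx":0,"ry":0,"rz":0},{"tx":0,"ty":0,"tz":2,"rx":0,"ry":0,"rz":0}]' >/dev/null; python3 -c "
from h import *
up(.513,z=.187)"
```

```text
along 511.9 lat -232.6 z 186.3 | Fa -3.8 Fn -1.0 Fz -1.1 | Mn 0.23 Mz 0.03
t 10.68 pos [0.5591 0.0604 0.1863] q [-0.09  0.53  1.65  0.    0.96 -2.2 ] F [-2.8 -2.8 -1.1] M [-0.23  0.13  0.03] w 0.0127
  shift now-axes [-0.7  0.   1.1] target-axes [-0.7  0.   1.1] rotvec [0.003 0.    0.   ] deg 0.1
along 512.9 lat -232.6 z 186.2 | Fa -10.9 Fn -2.1 Fz 1.4 | Mn 1.07 Mz 0.08
t 10.85 pos [0.5599 0.0609 0.1862] q [-0.09  0.53  1.65 -0.    0.97 -2.19] F [-8.3 -7.3  1.4] M [-0.8   0.76  0.08] w 0.0128
  shift now-axes [-0.8 -0.   0.1] target-axes [-0.8 -0.   0.1] rotvec [ 0.004 -0.007 -0.   ] deg 0.5
```

```bash
python3 -m pendant '[{"tx":1.5,"ty":0,"tz":-0.5,"rx":0,"ry":-0.005,"rz":0},{"tx":2,"ty":0,"tz":0,"rx":0,"ry":0,"rz":0},{"tx":0,"ty":0,"tz":0,"rx":0,"ry":0,"rz":0}]' >/dev/null; python3 -c "
from h import *
up(.5125,z=.180)"; python3 -m pendant '[{"tx":2,"ty":0,"tz":0,"rx":0,"ry":0,"rz":0},{"tx":0,"ty":0,"tz":0,"rx":0,"ry":0,"rz":0}]' >/dev/null; python3 -c "
from h import *
up(.5125,z=.180)"
```

```text
along 511.4 lat -232.6 z 182.9 | Fa -3.5 Fn -1.4 Fz -2.6 | Mn 0.25 Mz -0.01
t 11.1 pos [0.5586 0.0602 0.1829] q [-0.09  0.53  1.66 -0.    0.96 -2.2 ] F [-2.3 -3.  -2.6] M [-0.19  0.18 -0.01] w 0.0129
  shift now-axes [ 2.9 -0.   1.1] target-axes [ 2.9 -0.   1.1] rotvec [ 0.004 -0.004 -0.001] deg 0.4
along 511.6 lat -232.5 z 180.9 | Fa -3.6 Fn -1.0 Fz -4.4 | Mn 0.32 Mz 0.02
t 11.27 pos [0.5587 0.0603 0.1809] q [-0.09  0.54  1.66 -0.    0.95 -2.2 ] F [-2.6 -2.7 -4.4] M [-0.24  0.23  0.02] w 0.0128
  shift now-axes [ 0.9 -0.1  0.9] target-axes [ 0.9 -0.1  0.9] rotvec [ 0.004 -0.004 -0.001] deg 0.3
```

```bash
python3 -m pendant '[{"tx":2,"ty":0,"tz":0,"rx":0,"ry":0,"rz":0},{"tx":0,"ty":0,"tz":0,"rx":0,"ry":0,"rz":0}]' >/dev/null; python3 -c "
from h import *
up(.5125,z=.176)"; python3 -m pendant '[{"tx":2,"ty":0,"tz":0,"rx":0,"ry":0,"rz":0},{"tx":0,"ty":0,"tz":0,"rx":0,"ry":0,"rz":0}]' >/dev/null; python3 -c "
from h import *
up(.5125,z=.176)";python3 -m pendant '[{"tx":2,"ty":0,"tz":0,"rx":0,"ry":0,"rz":0},{"tx":0,"ty":0,"tz":0,"rx":0,"ry":0,"rz":0}]' >/dev/null; python3 -c "
from h import *
up(.5125,z=.176)"
```

```text
along 511.8 lat -232.5 z 179.0 | Fa -3.6 Fn -0.3 Fz -1.6 | Mn 0.24 Mz 0.01
t 11.43 pos [0.5589 0.0604 0.179 ] q [-0.09  0.54  1.66 -0.    0.95 -2.2 ] F [-3.  -2.1 -1.6] M [-0.13  0.2   0.01] w 0.0131
  shift now-axes [ 3.  -0.1  0.7] target-axes [ 3.  -0.1  0.7] rotvec [ 0.004 -0.004 -0.001] deg 0.3
along 512.5 lat -232.6 z 177.8 | Fa -2.4 Fn 0.2 Fz -0.5 | Mn 0.28 Mz 0.05
t 11.6 pos [0.5595 0.0607 0.1778] q [-0.09  0.54  1.66 -0.    0.94 -2.2 ] F [-2.2 -1.  -0.5] M [-0.11  0.25  0.05] w 0.013
  shift now-axes [ 1.8 -0.  -0. ] target-axes [ 1.8 -0.  -0. ] rotvec [ 0.004 -0.002  0.   ] deg 0.3
along 512.8 lat -232.7 z 176.5 | Fa -4.4 Fn -0.4 Fz -0.6 | Mn 0.28 Mz 0.07
t 11.77 pos [0.5599 0.0608 0.1765] q [-0.09  0.54  1.66 -0.    0.94 -2.2 ] F [-3.5 -2.6 -0.6] M [-0.15  0.24  0.07] w 0.0127
  shift now-axes [ 0.5  0.1 -0.3] target-axes [ 0.5  0.1 -0.3] rotvec [ 0.005 -0.001  0.001] deg 0.3
```

```bash
python3 -m pendant '[{"tx":2,"ty":0,"tz":-0.3,"rx":0.004,"ry":0,"rz":0},{"tx":0,"ty":0,"tz":0,"rx":0,"ry":0,"rz":0}]' >/dev/null; python3 -c "
from h import *
up(.5125,z=.174)"; python3 -m pendant '[{"tx":2,"ty":0,"tz":0,"rx":0,"ry":0,"rz":0},{"tx":0,"ty":0,"tz":0,"rx":0,"ry":0,"rz":0}]' >/dev/null; python3 -c "
from h import *
up(.5125,z=.174)"
```

```text
along 512.8 lat -232.5 z 175.2 | Fa -4.9 Fn 0.4 Fz 1.3 | Mn 0.29 Mz 0.11
t 11.93 pos [0.5598 0.0609 0.1752] q [-0.09  0.54  1.66 -0.    0.94 -2.19] F [-4.5 -2.1  1.3] M [-0.08  0.29  0.11] w 0.013
  shift now-axes [ 1.2 -0.1 -0.3] target-axes [ 1.2 -0.1 -0.3] rotvec [ 0.001 -0.001  0.001] deg 0.1
along 512.8 lat -232.6 z 174.2 | Fa -3.9 Fn 0.8 Fz 1.6 | Mn 0.25 Mz 0.12
t 12.1 pos [0.5598 0.0608 0.1742] q [-0.09  0.55  1.66 -0.    0.93 -2.19] F [-3.8 -1.3  1.6] M [-0.01  0.28  0.12] w 0.0125
  shift now-axes [ 0.2  0.  -0.3] target-axes [ 0.2  0.  -0.3] rotvec [ 0.002 -0.     0.002] deg 0.1
```

```bash
python3 -m pendant '[{"tx":2,"ty":0,"tz":0,"rx":0,"ry":0,"rz":0},{"tx":0,"ty":0,"tz":0,"rx":0,"ry":0,"rz":0}]' >/dev/null; python3 -c "
from h import *
up(.5125,z=.174)"; python3 -m pendant '[{"tx":2,"ty":0,"tz":0,"rx":0,"ry":0,"rz":0},{"tx":0,"ty":0,"tz":0,"rx":0,"ry":0,"rz":0}]' >/dev/null; python3 -c "
from h import *
up(.5125,z=.174)";  python3 -m pendant '[{"tx":1.5,"ty":0,"tz":0,"rx":0,"ry":0,"rz":0},{"tx":0,"ty":0,"tz":0,"rx":0,"ry":0,"rz":0}]' >/dev/null; python3 -c "
from h import *
up(.5125,z=.174)"
```

```text
along 512.8 lat -232.6 z 174.3 | Fa -3.5 Fn 1.5 Fz 3.5 | Mn 0.21 Mz 0.11
t 12.27 pos [0.5598 0.0608 0.1743] q [-0.09  0.55  1.66 -0.    0.93 -2.2 ] F [-3.8 -0.5  3.5] M [0.19 0.36 0.11] w 0.0127
  shift now-axes [ 0.3  0.  -0.3] target-axes [ 0.3  0.  -0.3] rotvec [0.002 0.    0.002] deg 0.2
along 512.8 lat -232.6 z 174.4 | Fa -3.7 Fn 0.9 Fz 2.4 | Mn 0.27 Mz 0.13
t 12.43 pos [0.5598 0.0608 0.1744] q [-0.09  0.54  1.66 -0.    0.93 -2.2 ] F [-3.6 -1.1  2.4] M [0.08 0.36 0.13] w 0.0131
  shift now-axes [ 0.4  0.  -0.3] target-axes [ 0.4  0.  -0.3] rotvec [0.003 0.001 0.003] deg 0.2
along 512.8 lat -232.5 z 174.3 | Fa -4.5 Fn 1.1 Fz 2.8 | Mn 0.37 Mz 0.11
t 12.6 pos [0.5598 0.0609 0.1743] q [-0.09  0.54  1.66 -0.    0.93 -2.2 ] F [-4.4 -1.4  2.8] M [-0.02  0.41  0.11] w 0.0131
  shift now-axes [ 0.3 -0.1 -0.3] target-axes [ 0.3 -0.1 -0.3] rotvec [0.003 0.002 0.003] deg 0.3
```

```bash
python3 -m pendant '[{"tx":3,"ty":0,"tz":-0.3,"rx":0,"ry":0,"rz":0},{"tx":3,"ty":0,"tz":-0.3,"rx":0,"ry":0,"rz":0}]' >/dev/null; python3 -c "
from h import *
up(.5125,z=.174)"; python3 -m pendant '[{"tx":4,"ty":0,"tz":-0.3,"rx":0,"ry":0,"rz":0},{"tx":4,"ty":0,"tz":-0.3,"rx":0,"ry":0,"rz":0}]' >/dev/null; python3 -c "
from h import *
up(.5125,z=.174)
c=snap('side','side4')
f=lambda im,x,y:cv2.resize(im[y:y+60,x:x+80],(800,600),interpolation=cv2.INTER_CUBIC)
cv2.imwrite('pics/crop4.png',f(c['pixels'],300,175)[:,:,::-1])"
```

```text
along 512.1 lat -232.8 z 172.9 | Fa -11.3 Fn 5.2 Fz 27.6 | Mn 0.62 Mz 0.19
t 12.77 pos [0.5593 0.0603 0.1729] q [-0.09  0.55  1.67 -0.    0.92 -2.2 ] F [-12.4  -1.2  27.6] M [0.53 1.04 0.19] w 0.0127
  shift now-axes [-1.1  0.2  0.4] target-axes [-1.1  0.2  0.4] rotvec [0.004 0.003 0.005] deg 0.4
along 511.5 lat -232.7 z 172.1 | Fa -11.0 Fn 2.9 Fz 23.5 | Mn 0.87 Mz 0.09
t 12.93 pos [0.5587 0.0601 0.1721] q [-0.09  0.55  1.67 -0.    0.92 -2.2 ] F [-11.   -3.1  23.5] M [0.22 1.14 0.09] w 0.0125
  shift now-axes [-1.9  0.1  1. ] target-axes [-1.9  0.1  1. ] rotvec [0.005 0.005 0.007] deg 0.6
```

View pics/crop4.png

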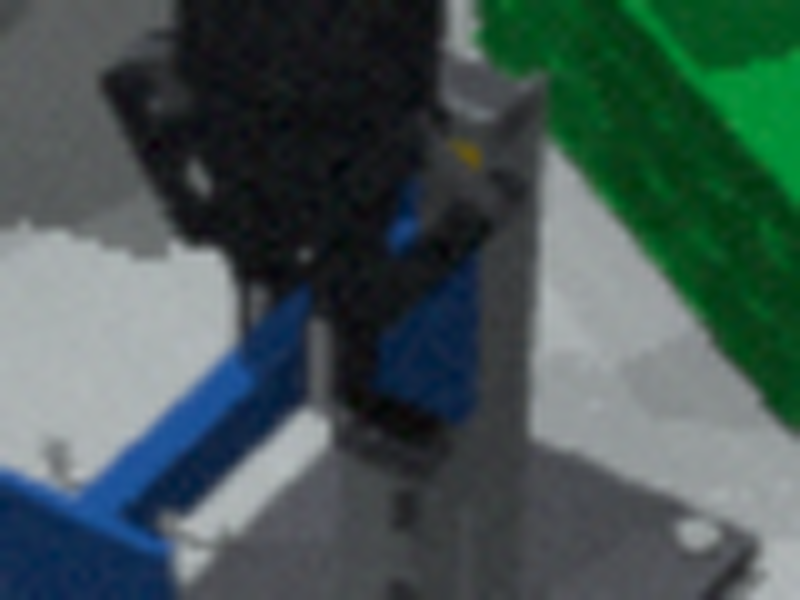

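The side view shows the plate down on the compressed pad, with one tongue visible at crop (463,152). I'll relax the press and compare the tongue position between pictures.

```bash
python3 -m pendant '[{"tx":-1,"ty":0,"tz":0.5,"rx":0.004,"ry":0.004,"rz":0.006},{"tx":0,"ty":0,"tz":0,"rx":0,"ry":0,"rz":0}]' >/dev/null; python3 -c "
from h import *
up(.5125,z=.174)
snap('side','side5')
O=.568*A-.2326*N
for n in ['side0','side2','side3','side4','side5']:
    c=load(n);m=cv2.inRange(cv2.cvtColor(c['pixels'],cv2.COLOR_RGB2HSV),(15,110,40),(38,255,255)); m[:, :341]=0;m[:,352:]=0;m[:183]=0;m[197:]=0
    y,x=np.nonzero(m); print(n,len(x),x.mean().round(2),y.mean().round(2),x.min(),x.max(),y.min(),y.max())
for x in (-8,-4,0): print(x,[proj(c,[*(O+A*x/1e3-N*l/1e3),.205]).round(1).tolist() for l in (10,21)])
for n in ['side3','side5']: print(load(n)['pixels'][187:194,343:351].tolist())
"
```

```text
along 512.1 lat -232.5 z 175.4 | Fa -4.4 Fn 0.2 Fz 0.5 | Mn 0.41 Mz 0.07
t 13.15 pos [0.5591 0.0606 0.1754] q [-0.09  0.54  1.67  0.    0.93 -2.2 ] F [-3.9 -2.1  0.5] M [-0.12  0.41  0.07] w 0.0125
  shift now-axes [ 1.4 -0.1  0.4] target-axes [ 1.4 -0.1  0.4] rotvec [0.001 0.003 0.002] deg 0.2
side0 20 345.05 190.9 343 347 189 193
side2 20 345.05 190.9 343 347 189 193
side3 10 345.0 189.9 343 347 189 191
side4 5 346.2 189.8 345 347 189 191<string>:8: RuntimeWarning: Mean of empty slice.
  ret = ret.dtype.type(ret / rcount)
Traceback (most recent call last):
ValueError: zero-size array to reduction operation minimum which has no identity
```

```bash
python3 -c "
from h import *
f=lambda n:cv2.resize(load(n)['pixels'][180:220,325:358],(396,480),interpolation=cv2.INTER_NEAREST)
cv2.imwrite('pics/crop5.png',np.hstack([f('side4'),f('side5')])[:,:,::-1])"
```

```text
(no output)
```

View pics/crop5.png

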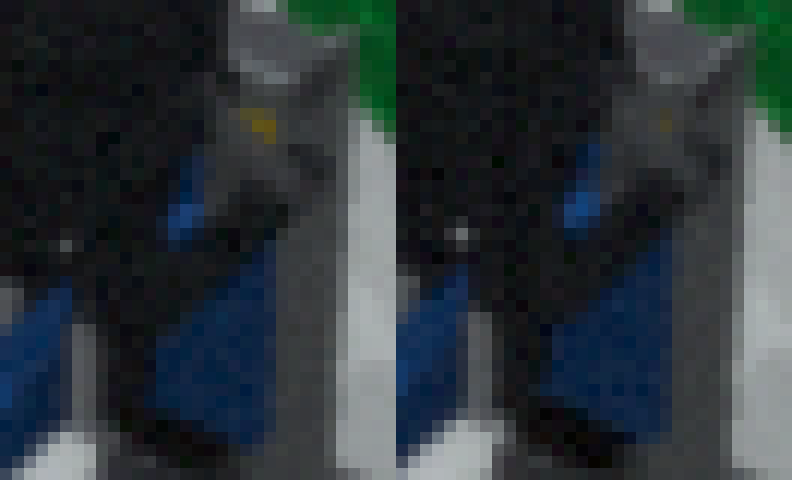

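The picture shows the tongue still mostly flush in both panels (at (262,125) on the left, almost gone on the right), so the plate top is still in front of it. Checking whether the bracket has pitched in the grip.

```bash
cat > chk.py <<'E'
import sys
from h import *
def corners(n,tool,q):
    s=load(n);R=Ro.from_quat(q).as_matrix();a,nn,z=R[:,2],R[:,1],-R[:,0]
    B=lambda p:tool+a*(p[0]+58)/1e3+nn*p[1]/1e3+z*(p[2]-62.4)/1e3
    for k,p in {'endLR':(0,-22,0),'fLR':(-172,-30,0),'fLL':(-172,30,0),'fUL':(-172,30,78),'fUR':(-172,-30,78)}.items(): print(k,proj(s,B(p)).round(1),end=' ')
    m=cv2.inRange(cv2.cvtColor(s['pixels'],cv2.COLOR_RGB2HSV),(100,140,40),(125,255,255)); m[:205]=0; m[262:]=0;m[:,:285]=0
    k=cv2.findContours(m,0,2)[0]; print()
    for c in sorted(k,key=cv2.contourArea)[-2:]: print('  ',cv2.approxPolyDP(c,1,True)[:,0].tolist())
corners('side2',np.array([.5095,.0285,.1881]),[-0.184,0.683,0.184,0.682])
if len(sys.argv)<2: corners('side5',np.array([.5591,.0606,.1754]),observe()['ee_rot'])
E
python3 chk.py
```

```text
endLR [336.5 223.8] fLR [303.1 258.4] fLL [285.9 249.5] fUL [284.6 228.4] fUR [302.5 237.3] 
   [[337, 206], [327, 215], [327, 219], [333, 223], [336, 223]]
   [[319, 210], [295, 231], [286, 228], [287, 248], [303, 256], [302, 233], [318, 221]]
endLR [346.7 216. ] fLR [315.5 249.4] fLL [298.5 241. ] fUL [297.6 220.3] fUR [315.3 228.6] 
   [[341, 205], [338, 207], [337, 212], [346, 216], [347, 205]]
   [[330, 205], [327, 205], [308, 223], [299, 221], [300, 240], [314, 247], [317, 246], [315, 239], [316, 228], [314, 225], [329, 213]]
```

```bash
python3 -m pendant '[{"tx":2,"ty":0,"tz":0,"rx":0,"ry":0.003,"rz":0},{"tx":2,"ty":0,"tz":0,"rx":0,"ry":0,"rz":0}]' >/dev/null; python3 -c "
from h import *
up(.5125,z=.173)"; python3 -m pendant '[{"tx":2,"ty":0,"tz":0,"rx":0,"ry":0,"rz":0}]' >/dev/null; python3 -c "
from h import *
up(.5125,z=.173)"; python3 -m pendant '[{"tx":2,"ty":0,"tz":0,"rx":0,"ry":0,"rz":0}]' >/dev/null; python3 -c "
from h import *
up(.5125,z=.173)"; python3 -m pendant '[{"tx":2,"ty":0,"tz":0,"rx":0,"ry":0,"rz":0}]' >/dev/null; python3 -c "
from h import *
up(.5125,z=.173)"
```

```text
along 511.8 lat -232.7 z 172.5 | Fa -11.9 Fn 2.1 Fz 23.9 | Mn 0.88 Mz 0.18
t 13.37 pos [0.5589 0.0602 0.1725] q [-0.09  0.55  1.67 -0.    0.93 -2.2 ] F [-11.3  -4.2  23.9] M [0.03 1.03 0.18] w 0.013
  shift now-axes [-0.5  0.1  0.7] target-axes [-0.5  0.1  0.7] rotvec [0.002 0.    0.003] deg 0.2
along 511.7 lat -232.7 z 172.4 | Fa -10.2 Fn 3.2 Fz 24.1 | Mn 0.71 Mz 0.18
t 13.45 pos [0.5589 0.0601 0.1724] q [-0.09  0.55  1.67 -0.    0.92 -2.2 ] F [-10.4  -2.5  24.1] M [0.33 1.02 0.18] w 0.0128
  shift now-axes [-0.6  0.1  0.8] target-axes [-0.6  0.1  0.8] rotvec [0.002 0.    0.003] deg 0.2
along 511.7 lat -232.7 z 172.5 | Fa -9.0 Fn 2.8 Fz 19.8 | Mn 0.62 Mz 0.19
t 13.53 pos [0.5589 0.0602 0.1725] q [-0.09  0.55  1.67 -0.    0.92 -2.2 ] F [-9.1 -2.1 19.8] M [0.31 0.91 0.19] w 0.0126
  shift now-axes [-0.5  0.1  0.8] target-axes [-0.5  0.1  0.8] rotvec [0.003 0.001 0.004] deg 0.3
along 511.8 lat -232.7 z 172.5 | Fa -10.1 Fn 3.1 Fz 17.5 | Mn 0.64 Mz 0.19
t 13.62 pos [0.5589 0.0602 0.1725] q [-0.09  0.55  1.67 -0.    0.92 -2.2 ] F [-10.3  -2.5  17.5] M [0.25 0.89 0.19] w 0.0128
  shift now-axes [-0.5  0.1  0.8] target-axes [-0.5  0.1  0.7] rotvec [0.003 0.002 0.004] deg 0.3
```

```bash
python3 -c "
from h import *
c=snap('side','side6');t=snap('top','top6');up()
f=lambda c,x,y,w,h:cv2.resize(c['pixels'][y:y+h,x:x+w],(400,600),interpolation=cv2.INTER_NEAREST)
cv2.imwrite('pics/crop6.png',cv2.convertScaleAbs(np.hstack([f(c,330,180,24,36),f(t,250,145,80,120)]),alpha=1.6)[:,:,::-1])
b=t['pixels'];m=cv2.inRange(cv2.cvtColor(b,cv2.COLOR_RGB2HSV),(15,110,40),(38,255,255));m[:,330:]=0;m[:140]=0;m[210:]=0;m[:,250:0]=0;print(np.argwhere(m).tolist()[:30])"
```

```text
along 511.7 lat -232.7 z 172.5 | Fa -10.0 Fn 2.9 Fz 18.2 | Mn 0.65 Mz 0.15
t 13.72 pos [0.5589 0.0602 0.1725] q [-0.09  0.55  1.67 -0.    0.92 -2.2 ] F [-10.   -2.6  18.2] M [0.24 0.9  0.15] w 0.0127
  shift now-axes [-18.    0.1 -26.7] target-axes [-17.9   0.1 -26.7] rotvec [0.003 0.002 0.004] deg 0.3
[]
```

View pics/crop6.png

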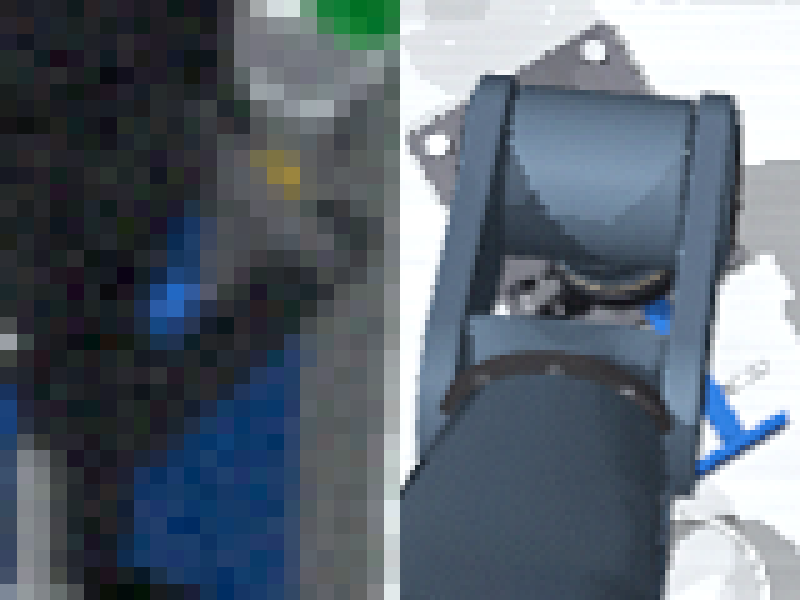

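```bash
python3 -c "
from h import *
c=load('side0'); O=(.5125+.0565)*A-.2326*N
P=lambda x,y,z:proj(c,np.r_[O+A*x/1e3+N*y/1e3,z/1e3]).round(1).tolist()
for s in (-4,-10):
  print('s',s,'slot up c',P(0,0,181+s),'low c',P(0,0,143+s))
  for x in (-8,-4,0): print('  tongue R x',x,[P(x,y,z+s) for y in (-10,-21) for z in (218.5,209.5)])
print('plate top R',P(0,-22,196),P(-6,-22,196),'mid',P(-6,0,196),'bottom R',P(0,-22,110),'strip top corner',[ [P(0,-25,z),P(0,25,z)] for z in (230,226,220)])"

```

```text
s -4 slot up c [341.0, 196.9] low c [340.7, 206.9]
  tongue R x -8 [[342.7, 189.3], [342.6, 191.8], [345.9, 190.6], [345.8, 193.1]]
  tongue R x -4 [[343.5, 188.6], [343.4, 191.1], [346.7, 189.9], [346.5, 192.4]]
  tongue R x 0 [[344.2, 187.9], [344.1, 190.4], [347.4, 189.2], [347.3, 191.7]]
s -10 slot up c [340.9, 198.5] low c [340.6, 208.4]
  tongue R x -8 [[342.6, 190.9], [342.5, 193.4], [345.8, 192.3], [345.7, 194.7]]
  tongue R x -4 [[343.4, 190.2], [343.3, 192.7], [346.6, 191.6], [346.5, 194.1]]
  tongue R x 0 [[344.2, 189.6], [344.1, 192.0], [347.3, 190.9], [347.2, 193.4]]
plate top R [347.5, 194.4] [346.3, 195.5] mid [340.0, 192.8] bottom R [346.5, 217.0] strip top corner [[[348.8, 185.4], [334.3, 179.4]], [[348.7, 186.5], [334.3, 180.5]], [[348.6, 188.2], [334.3, 182.2]]]
```

The camera's slot rows match a strip shift of about -4 mm, which would put the bracket at its stop. The gripper hides the catch, so I'll relax, let go (the claws are hooked), back up and look.

```bash
python3 -m pendant '[{"tx":0,"ty":0,"tz":0,"rx":0,"ry":0,"rz":0},{"tx":0,"ty":0,"tz":0,"rx":0,"ry":0,"rz":0}]' >/dev/null; python3 -c "
from h import *
up(.5125,z=.173)"; python3 -m pendant '[{"tx":0,"ty":0,"tz":0,"rx":0,"ry":0,"rz":0},{"tx":0,"ty":0,"tz":0,"rx":0,"ry":0,"rz":0},{"tx":0,"ty":0,"tz":0,"rx":0,"ry":0,"rz":0},{"tx":0,"ty":0,"tz":0,"rx":0,"ry":0,"rz":0},{"tx":0,"ty":0,"tz":0,"rx":0,"ry":0,"rz":0},{"tx":0,"ty":0,"tz":0,"rx":0,"ry":0,"rz":0}]' 60 >/dev/null; python3 -c "
from h import *
up(.5125,z=.240)"
```

```text
along 512.0 lat -232.4 z 173.6 | Fa -4.3 Fn 1.2 Fz 1.8 | Mn 0.48 Mz 0.07
t 13.88 pos [0.559  0.0606 0.1736] q [-0.09  0.54  1.67 -0.    0.92 -2.2 ] F [-4.3 -1.2  1.8] M [-0.09  0.5   0.07] w 0.0133
  shift now-axes [ 0.6 -0.2  0.5] target-axes [ 0.6 -0.2  0.5] rotvec [0.003 0.004 0.005] deg 0.4
along 517.1 lat -234.7 z 171.6 | Fa 0.0 Fn -0.6 Fz 0.1 | Mn -0.09 Mz -0.01
t 14.38 pos [0.5645 0.0612 0.1716] q [-0.09  0.55  1.66  0.    0.91 -2.2 ] F [ 0.4 -0.5  0.1] M [ 0.06 -0.07 -0.01] w 0.0513
  shift now-axes [-68.5   1.5  -3.7] target-axes [-68.4   2.1  -4.6] rotvec [0.001 0.013 0.009] deg 0.9
```

```bash
python3 -m pendant '[{"tx":-5,"ty":2,"tz":-5,"rx":0,"ry":0.013,"rz":0.009},{"tx":-20,"ty":0,"tz":0,"rx":0,"ry":0,"rz":0},{"tx":-20,"ty":0,"tz":0,"rx":0,"ry":0,"rz":0},{"tx":-25,"ty":0,"tz":0,"rx":0,"ry":0,"rz":0},{"tx":-20,"ty":0,"tz":-20,"rx":0,"ry":0,"rz":0},{"tx":0,"ty":0,"tz":-40,"rx":0,"ry":0,"rz":0},{"tx":0,"ty":0,"tz":-40,"rx":0,"ry":0,"rz":0},{"tx":0,"ty":0,"tz":-20,"rx":0,"ry":0,"rz":0},{"tx":0,"ty":0,"tz":0,"rx":0,"ry":0,"rz":0}]' >/dev/null; python3 -c "
from h import *
up(.450,z=.25)
c=snap('side','side7');t=snap('top','top7')
f=lambda c,x,y,w,h:cv2.resize(c['pixels'][y:y+h,x:x+w],(400,600),interpolation=cv2.INTER_CUBIC)
cv2.imwrite('pics/crop7.png',cv2.convertScaleAbs(np.hstack([f(c,310,172,48,72),f(t,255,145,60,90)]),alpha=1.3)[:,:,::-1])"
```

```text
along 388.2 lat -232.3 z 267.2 | Fa 0.2 Fn 0.6 Fz 0.2 | Mn -0.01 Mz -0.02
t 15.13 pos [ 0.4524 -0.0023  0.2672] q [-0.25  0.27  1.82 -0.    1.05 -2.36] F [-0.2  0.6  0.2] M [ 0.01 -0.   -0.02] w 0.051
  shift now-axes [17.  -0.6 61.8] target-axes [17.2 -0.3 61.8] rotvec [ 0.004 -0.003 -0.001] deg 0.3
```

View pics/crop7.png

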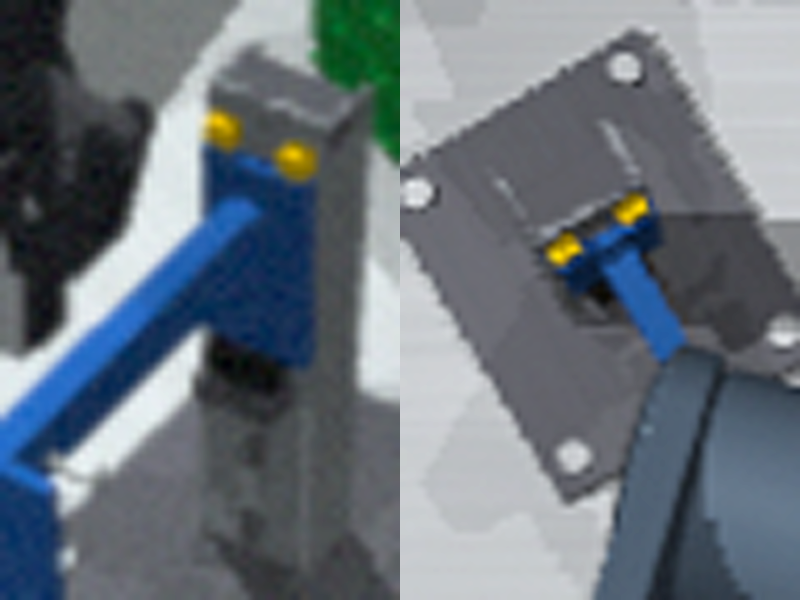

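Both views show the bracket hung with both tongues out over the plate's top edge (left crop at (220,130) and (295,160); right crop at (565,248) and (630,208)). Confirming numerically against the first pictures, including the bystanders.

```bash
python3 -c "
from h import *
snap('side','side8')
H=lambda n:cv2.cvtColor(load(n)['pixels'],cv2.COLOR_RGB2HSV)
for ns,b in ((['side0','side7','side8'],(325,170,365,200)),(['top0','top7'],(265,165,305,200))):
  for n in ns:
    k=cv2.inRange(H(n),(18,120,80),(35,255,255))[b[1]:b[3],b[0]:b[2]]; N_,l,st,ce=cv2.connectedComponentsWithStats(k); print(n,[(st[i,4].item(),(ce[i]+b[:2]).round(2).tolist()) for i in range(1,N_)])
m=cv2.inRange(H('top7'),(100,120,40),(125,255,255));ys,xs=np.nonzero(m[188:198,280:315]);W=np.array([onz(load('top7'),x+280,y+188,.19)[:2] for x,y in zip(xs,ys)],np.float32)
vx,vy,x0,y0=cv2.fitLine(W,2,0,.01,.01).ravel();print('arm yaw',np.degrees(np.arctan(vy/vx)),'lat',np.array([x0,y0])@N)
d=cv2.absdiff(load('top0')['pixels'],load('top7')['pixels']).max(2)>40
for nm,(u,v) in dict(bowl=(195,278),mug=(168,204),ring=(310,265),jar=(354,150),noz=(405,157),spat=(475,200)).items(): print(nm,d[v-25:v+25,u-30:u+30].sum(),end=' ')
up()"
```

```text
side0 [(16, [336.38, 187.0]), (20, [345.05, 190.9])]
side7 [(16, [336.38, 187.0]), (17, [345.12, 190.59])]
side8 [(15, [336.4, 186.87]), (17, [345.12, 190.59])]
top0 [(18, [289.11, 175.89]), (17, [279.0, 182.0])]
top7 [(17, [289.18, 175.76]), (17, [279.0, 182.0])]
arm yaw 48.8221 lat -0.23260529505048225
bowl 0 mug 0 ring 1811 jar 0 noz 0 spat 0 along 392.7 lat -234.1 z 267.3 | Fa 0.8 Fn -0.4 Fz -0.6 | Mn -0.05 Mz -0.07
t 15.28 pos [ 0.4572 -0.0016  0.2673] q [-0.25  0.28  1.82 -0.    1.05 -2.36] F [ 0.9  0.  -0.6] M [-0.   -0.06 -0.07] w 0.051
  shift now-axes [77.1  1.1 92.2] target-axes [76.9  1.5 92.3] rotvec [0.006 0.001 0.001] deg 0.3
```

```bash
python3 -c "
from h import *
a,b=[cv2.cvtColor(load(n)['pixels'],cv2.COLOR_RGB2GRAY) for n in ('side0','side8')]
r=cv2.matchTemplate(b[235:300,245:315],a[252:284,262:298],cv2.TM_CCOEFF_NORMED);print('ring',cv2.minMaxLoc(r)[1],cv2.minMaxLoc(r)[3],'unmoved=(17,17)')
from plant import sign_off; print(sign_off())"
```

```text
ring 0.9867397546768188 (17, 17) unmoved=(17,17)
the job is handed in; nothing more can be done
None
```

The blue bracket is hung on the upright and locked. I released it and handed the job in at about 15 s of robot time. The simulator gives no verdict, so the result rests on my own last checks.

I gripped the smaller bracket by its arm and felt for the slots. Two tries were blocked softly (about 1 N); at a lower height both claws went in. I pressed it down to its stop, let go and backed the arm away.

**Last checks**
- **Catch:** in both camera views both yellow tongues are back within about 0.3 pixel of where they were at the start, so the catch is out. They sit over the top edge of the end plate.
- **Robot:** it stands clear of everything, with contact force about zero.
- **Bystanders:** the bowl, mug, jar, nozzles and spatula look unmoved in the top view. The ring is hidden by the arm there, but the side view shows it unmoved.

**What disagreed or went over**
- **Pressing force:** I reached 24–28 N (wrist reading) in short bursts, above the advised 20 N. The wrist force stayed far below its limit. I could not measure the contact force on the upright directly.
- **Catch picture while gripping:** it looked as if the catch was still pushed back, with the gripper in the way. The clear view after letting go showed it out.
- **Strip height:** the camera suggested the strip sits about 4 mm low, while touch suggested 6 to 10 mm. A 4 mm error in the assumed grip height would explain the gap, but I did not confirm that.
- **Squareness:** my final check of the bracket's angle failed because the image mask included the end plate (it read 49°). The angle is therefore judged by eye and from the tool's heading of about 30.6°.

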